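Load the jar carrier, pin its hold-down plate and lock the keeper bar

ROBOT

A 6-joint arm with a two-finger parallel gripper is mounted at the origin on the work surface. World frame = base frame: x ahead of the robot, y to its left, z up, the work surface at z = 0. Lengths are in mm, angles in rad, forces in N, time in s.
With the tool pointing down it reaches from about 350 to 875 mm from the base axis. Payload 4.2 kg.
Tool frame: the origin (TCP) lies on the centre line of the jaws, within the pads' length; the fingertips stand 22 mm ahead of it and the grasp point (between the pads) lies 3 mm ahead of it; z points along the fingers, y is the direction in which the jaws open and shut (so a half turn about z gives the same grasp; the last joint's range is limited). The gripper opens to 87 mm and grips with 3 to 60 N. Pads are 19 mm wide; open, the fingers measure 117 mm over their backs; the gripper's body (75 mm by 190 mm) begins 51 mm behind the grasp point.
Start: joints at [-1.031, 0.385, 0.008, 0, -1.194, -0.259], TCP at [173.219, -600.495, 244.55] pointing down, gripper open.
Joint ranges: [-3.14, 3.14], [-1.21, 2.06], [-1.07, 1.41], [-3.16, 2.05], [-2.99, -0.16], [-3.1, 3.1]. Speed limits (rad/s): [2.79, 2.79, 3.14, 3.14, 3.14, 3.14].

INTERFACE

Orientations are given as [roll, pitch, yaw] about the fixed x, y, z axes, in that order (R = Rz(yaw) Ry(pitch) Rx(roll)).
In Python, from rig import readout, grab_frame, hand_in gives the robot as it stands.
- The arm moves only by the tool servo_tool, never from a script. Its argument "commands" is one flat list of numbers, 5 for each row, row after row: the closure, from -1 (fully open) to 1 (shut), then the shift along the tool's x, y, z each as a share of 0.1 m, from -1 to 1, then the turn about the tool's z as a share of pi rad, from -1 to 1. In form: [claw, dx, dy, dz, twist, claw, dx, dy, dz, twist, ...]. A call has 1 to 20 rows; each row is the pose to reach, as a shift and turn from the pose commanded when the call began, along the tool's axes at that moment, turning the shorter way round; what a row does not reach only later rows make up. A row lasts 1/12 s, in which the tool goes at most 41.7 mm and 7.16 degrees, less where a joint would pass 70% of its speed; a pose out of reach is approached as far as the arm can. A call with a number of a shift or a turn outside -1 to 1 is refused whole. A call with a gripper value outside its range is refused whole. The fingers move at their own pace and stop on an object; "force" is the grip in N (left out, the last holds). Time passes only in rows, so rows that repeat a pose let the fingers close. It gives the time, the measured TCP pose, the force and the opening at its end, in the units of the state.
- readout.sense(): the state, without advancing time (a new reading comes with each control period).
- grab_frame(name): name is "scene" or "side" or "wrist"; returns a dict with "color" (420x560x3 uint8, blue, green, red), "range_z" (420x560 float32, mm along the optical axis (not along the pixel's ray), 0 where there is no reading), "intrinsics" (3x3 intrinsics, pixels), "distortion" ([k1, k2, p1, p2, k3] as OpenCV has them; the pictures are not rectified), "R" (3x3) and "t" (3): a world point X has camera coordinates R X + t; the wrist camera has in their place "hand_eye" (4x4, takes a point from camera to tool coordinates, whose origin is the TCP and whose axes are the flange's). Camera axes: x right, y down, z forward; pixel columns grow to the right and rows downward; lengths in mm; the calibration is good to about 2 mm. A picture is of the moment at which its call begins: read the wrist's pose just before it.
- hand_in(): hands the job in, once; it reports no verdict.
The state is a dict: "time_s": time; "joint_positions": joint angles; "joint_vel": joint speeds; "joint_torque": joint torques, N m; "ee_pos": TCP position; "ee_rot": TCP orientation; "contact_force": force on the tool from outside, world axes, zero at the start; "wrist_torque": the same for the moment, N m; "gripper_width": opening from 0.0 (shut) to 1.0 (fully open).
Only numpy, scipy, OpenCV 4.12 (cv2) and the standard library are available. Lean on these libraries where they do the work, as an engineer would, in place of code of your own. Each camera call takes 0.05 s, during which the arm holds its last target. There are 200 camera calls.

TASK

Pack the amber sample jars for transport: swing the red keeper bar well open, stand every amber jar with a white cap upright in the blue tray, and slowly lower the hold-down plate, level, over both pins until it sits fully home on their shoulders. Then swing the keeper bar shut over the plate until it clicks. Grip the thin glass gently, never drop or force the plate, and leave the other bottles and the beaker alone.

Things in the scene. Friction and masses are not known exactly. Their poses are not given: they have to be found in the camera images.
- tray: blue carrier fixed to the bench: open tray 100 x 228 mm outside, 90 x 218 mm inside, walls 20 mm high, white floor 6 mm above the bench. Origin: its centre at bench height. y: the long way, towards the left pin; x: across, from the catch side to the hinge side; z up. Five jars fit in one row along y at 42 mm spacing.
- tray_seat (a point): centre of the seat on the carrier, level with the two pin shoulders (64 mm above the bench, over the tray's centre): the centre of the plate's underside lies here when the plate is fully home
- pin_left (a point): tip (82 mm above the bench) of a steel locating pin 10 mm across, 18 mm tall: 10 mm straight, then an 8 mm cone. It stands on a post 22 mm across whose shoulder, 64 mm above the bench, carries the plate. This one is at the tray's +y end, 125 mm from its centre
- pin_right (a point): tip (82 mm above the bench) of a steel locating pin 10 mm across, 18 mm tall: 10 mm straight, then an 8 mm cone. It stands on a post 22 mm across whose shoulder, 64 mm above the bench, carries the plate. This one is at the tray's -y end, 125 mm from its centre
- bar (a joint): red keeper bar, 16 mm wide, 10 mm thick, underside 86 mm up, about 160 mm long, on a vertical hinge; rad. 0 = shut: pointing along the tray's -x, 40 mm to +y of its centre. Grows as it opens, clockwise from above; 1.57 points along +y, stop at 1.75; stays where left. Shutting rides over a spring plunger from about 0.2 to 0.03 (some 5 N at the knob); then it stays within 0 to 0.02
- bar_hinge (a point): the bar's hinge axis, 91 mm above the bench, 66 mm to +x and 40 mm to +y of the tray's centre; post 18 mm across. 55 mm out along the bar a rubber foot (16 mm across) hangs to 74 mm above the bench: 2 mm over a plate that is fully home; it strikes a plate that is not
- bar_knob (a point): middle of the yellow upright knob on the bar, 14 mm across and 34 mm tall, from 96 to 130 mm above the bench, 120 mm from the hinge axis (this point is 113 mm above the bench)
- plate_mid (a point): aluminium hold-down plate, 84 x 280 x 8 mm, 0.45 kg, loose, lying flat on the bench; this is the centre of its underside. x across, y the long way, z up. It may go on either way round
- plate_grip (a point): grip point of the plate's orange handle, over the plate's centre and 35 mm above its underside: an upright slab 50 mm long across the plate (x), 12 mm thick (y), its top 50 mm above the underside; balanced here
- hole_a (a point): centre, at the underside, of one of the two round through holes in the plate, 13 mm across, 250 mm apart, each 125 mm from the plate's centre along its long axis (+y end)
- hole_b (a point): centre, at the underside, of one of the two round through holes in the plate, 13 mm across, 250 mm apart, each 125 mm from the plate's centre along its long axis (-y end)
- jar1_mid (a point): centre, half-way up, of an amber glass jar with white cap: a straight cylinder 34 mm across and 54 mm tall, 0.09 kg, z up. Its thick base makes it steady (centre of mass 14 mm up), but its wall is thin glass: it cracks if the two finger pads press on it with more than 90 N together (45 N each). It may be absent
- jar2_mid (a point): centre, half-way up, of an amber glass jar with white cap: a straight cylinder 34 mm across and 54 mm tall, 0.09 kg, z up. Its thick base makes it steady (centre of mass 14 mm up), but its wall is thin glass: it cracks if the two finger pads press on it with more than 90 N together (45 N each). It may be absent
- jar3_mid (a point): centre, half-way up, of an amber glass jar with white cap: a straight cylinder 34 mm across and 54 mm tall, 0.09 kg, z up. Its thick base makes it steady (centre of mass 14 mm up), but its wall is thin glass: it cracks if the two finger pads press on it with more than 90 N together (45 N each). It may be absent
- jar4_mid (a point): centre, half-way up, of an amber glass jar with white cap: a straight cylinder 34 mm across and 54 mm tall, 0.09 kg, z up. Its thick base makes it steady (centre of mass 14 mm up), but its wall is thin glass: it cracks if the two finger pads press on it with more than 90 N together (45 N each). It may be absent
- jar5_mid (a point): centre, half-way up, of an amber glass jar with white cap: a straight cylinder 34 mm across and 54 mm tall, 0.09 kg, z up. Its thick base makes it steady (centre of mass 14 mm up), but its wall is thin glass: it cracks if the two finger pads press on it with more than 90 N together (45 N each). It may be absent
- amber_bottle: tall amber reagent bottle, 84 mm across, 160 mm tall, loose, not part of the job; origin: centre of its underside, z up
- beaker: clear glass beaker, 70 mm across, 85 mm tall, loose, not part of the job; origin: centre of its underside, z up
- dropper_bottle: small amber bottle with black cap, 56 mm across, 100 mm tall, loose, not part of the job; origin: centre of its underside, z up
Not all that is in view belongs to the job. Leave any turquoise or yellow look-alike of the part that bears jar4_mid alone. What is shaped like the part that bears jar1_mid but turquoise is not meant.

How it is judged:
By the outcome, as a careful person would: the job done as asked, in the order asked, and still so for the second after the job is handed in, with the robot touching nothing.
Of jar1, jar2, jar3, jar4, jar5 only 3 to 5 are there at a start; the rules pass over those that are not, and their reading is None.
At some moment in a run one of jar1, jar2, jar3, jar4, jar5 may be knocked a few centimetres aside while the robot is not near it.
It also fails if it takes over 210 s, if anything falls off the work surface, if the arm or the gripper's body presses on something with over 40 N, if the wrist force passes 120 N, or if a joint passes its speed limit or range.

## Working session

There is one attempt and no reset: what is moved stays moved. The work goes in short steps, Python scripts to look and compute and a tool call to move; the robot and the scene stay as the last step left them, time stands still between calls to the robot, and variables do not carry over. Pictures are saved under pics/ and viewed, about 12 in all and at most 16, crops included, and the job is handed in when it is done.

Besides the shell and the picture viewer there is one more tool, called after "Call:" as a command line: name --argument value ..., lists and objects as JSON in quotes. servo_tool: Moves the arm, as the interface text tells. Its arguments: {"type":"object","properties":{"commands":{"type":"array","items":{"type":"number"}},"force":{"type":"number"}},"required":["commands"]}

```bash
mkdir -p pics; cat > h.py <<'E'
import numpy as np, cv2
from rig import readout, grab_frame, hand_in
from scipy.spatial.transform import Rotation as Rn
def tool():
    s=readout.sense(); T=np.eye(4); T[:3,:3]=Rn.from_euler('xyz',s['ee_rot']).as_matrix(); T[:3,3]=s['ee_pos']; return T
def cam(name):
    T=tool(); f=grab_frame(name)
    if name=='wrist': M=T@np.array(f['hand_eye'])
    else:
        M=np.eye(4); R=np.array(f['R']); M[:3,:3]=R.T; M[:3,3]=-R.T@np.array(f['t'])
    f['M']=M; return f
def ray(f,uv,z):
    "pixels -> world points on plane z"
    p=cv2.undistortPoints(np.array(uv,float).reshape(-1,1,2),np.array(f['intrinsics']),np.array(f['distortion']))[:,0]
    d=np.c_[p,np.ones(len(p))]@f['M'][:3,:3].T; o=f['M'][:3,3]
    return o+d*((z-o[2])/d[:,2])[:,None]
def cloud(f):
    "world point for every pixel, nan where none"
    h,w=f['range_z'].shape; u,v=np.meshgrid(np.arange(w),np.arange(h))
    p=cv2.undistortPoints(np.c_[u.ravel(),v.ravel()].astype(float).reshape(-1,1,2),np.array(f['intrinsics']),np.array(f['distortion']))[:,0]
    z=f['range_z'].ravel().astype(float); z[z==0]=np.nan
    return ((np.c_[p,np.ones(len(p))]*z[:,None])@f['M'][:3,:3].T+f['M'][:3,3]).reshape(h,w,3)
E
python3 - <<'E'
from h import *
print(readout.sense())
for n in('scene','side','wrist'):
    f=cam(n); cv2.imwrite(f'pics/{n}0.png',f['color']); np.save(f'pics/{n}0.npy',f,allow_pickle=True); print(n,f['M'].round(2).tolist())
E
```

```text
{'time_s': 0.0, 'joint_positions': array([-1.03141280e+00,  3.85571371e-01,  6.63959722e-03, -4.99972115e-04,
       -1.19395235e+00, -2.58610428e-01]), 'joint_vel': array([-2.77354878e-04, -1.62747575e-03,  1.25099859e-04, -1.70134836e-03,
        1.23564933e-03,  4.31443407e-05]), 'joint_torque': array([ 5.20945869e-04, -3.90673649e+01,  1.87403494e+01,  4.21956897e+00,
        1.08963187e-02, -2.04888597e-04]), 'ee_pos': array([ 173.06907074, -600.00218773,  243.45582439]), 'ee_rot': array([ 3.13945545e+00, -8.48802281e-05, -2.86100393e+00]), 'contact_force': array([0.07520628, 0.06241629, 0.14962806]), 'wrist_torque': array([ 0.06098234,  0.01312858, -0.06376492]), 'gripper_width': 0.9983041452341538}
scene [[0.45, 0.59, -0.67, 1261.71], [0.89, -0.31, 0.32, -283.86], [-0.01, -0.74, -0.67, 751.44], [0.0, 0.0, 0.0, 1.0]]
side [[-0.71, -0.39, 0.59, -347.89], [-0.71, 0.41, -0.58, 971.64], [-0.01, -0.82, -0.57, 986.88], [0.0, 0.0, 0.0, 1.0]]
wrist [[-0.28, 0.92, 0.29, 94.17], [0.96, 0.26, 0.08, -624.52], [0.0, 0.3, -0.95, 382.97], [0.0, 0.0, 0.0, 1.0]]
```

View pics/scene0.png

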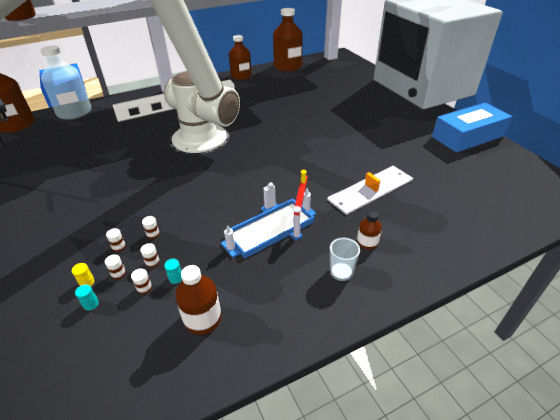

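View pics/side0.png

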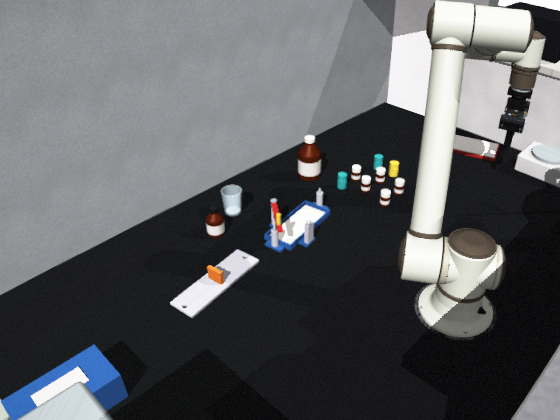

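The scene view shows five amber jars with white caps at about (116,238), (150,226), (115,265), (150,254) and (141,280). It also has two turquoise and one yellow look-alike, the tray at (270,227), the bar at (301,195) and the plate at (371,190).

```bash
python3 - <<'E'
from h import *
F={n:np.load(f'pics/{n}0.npy',allow_pickle=True).item() for n in('scene','side','wrist')}
def blobs(m,a): 
    n,l,s,c=cv2.connectedComponentsWithStats(m.astype(np.uint8)); return [(c[i],s[i],l==i) for i in range(1,n) if s[i][4]>=a]
for n in('scene','side'):
    f=F[n]; hsv=cv2.cvtColor(f['color'],cv2.COLOR_BGR2HSV); P=cloud(f); H,S,V=[hsv[...,i].astype(int) for i in range(3)]
    on=(np.abs(P[...,1])<900)&(P[...,0]>150)&(P[...,0]<1000)&(P[...,2]>-10)&(P[...,2]<180)
    print(n)
    for name,m,a in(('white',(S<60)&(V>130),10),('orange',(H>5)&(H<18)&(S>200)&(V>150),10),('red',((H<5)|(H>175))&(S>150)&(V>120),10),('yellow',(H>20)&(H<33)&(S>150)&(V>120),8),('blue',(H>100)&(H<125)&(S>150)&(V>60),30)):
        for c,s,l in blobs(m&on,a):
            Q=P[l]; print(name,c.round(),s[:5].tolist(),'med',np.nanmedian(Q,0).round(),'min',np.nanpercentile(Q,3,axis=0).round(),'max',np.nanpercentile(Q,97,axis=0).round())
c=F['scene']['color']
cv2.imwrite('pics/crop1.png',np.vstack([cv2.resize(c[160:265,210:420],None,fx=3.8,fy=2.85,interpolation=2),cv2.resize(c[205:315,60:230],(798,300),interpolation=2)]))
cv2.imwrite('pics/w0.png',F['wrist']['color'])
E
```

```text
scene
white [430.  83.] [423, 64, 17, 44, 361] med [217. 878. 122.] min [189. 868.  20.] max [224. 899. 177.]
white [216. 117.] [211, 110, 13, 16, 88] med [161.  28. 156.] min [152.  19. 121.] max [169.  47. 179.]
white [470. 117.] [458, 112, 27, 12, 176] med [451. 860.  84.] min [421. 820.  80.] max [474. 899.  87.]
white [369. 190.] [327, 165, 87, 50, 1612] med [549. 350.   9.] min [491. 239.   2.] max [595. 508.  12.]
white [269. 195.] [263, 182, 13, 27, 258] med [481.  62.  50.] min [379.  48.   3.] max [486.  95.  87.]
white [307. 199.] [303, 188, 8, 23, 130] med [545. 146.  51.] min [534. 138.  15.] max [549. 159.  79.]
white [265. 228.] [224, 204, 85, 48, 1791] med [562.  14.   8.] min [ 507. -104.    5.] max [623. 119.  82.]
white [149. 222.] [142, 216, 15, 14, 160] med [ 435. -269.   54.] min [ 347. -284.    1.] max [ 448. -250.   58.]
white [153. 233.] [146, 227, 13, 10, 57] med [ 443. -268.   20.] min [ 433. -284.   12.] max [ 449. -253.   28.]
white [114. 235.] [106, 228, 16, 15, 179] med [ 440. -361.   54.] min [ 353. -381.    1.] max [ 453. -345.   58.]
white [368. 240.
[... 4712 characters left out ...]
67] med [589.  97.  92.] min [546. -10.  -6.] max [689. 135.  98.]
red [279. 228.] [276, 225, 7, 7, 33] med [501. 161.  95.] min [494. 151.  85.] max [513. 169.  98.]
yellow [394. 168.] [389, 160, 11, 17, 151] med [ 515. -442.   28.] min [ 503. -548.   -6.] max [ 580. -432.   54.]
yellow [278. 218.] [276, 213, 5, 12, 45] med [516. 151. 116.] min [511.  57.  31.] max [609. 154. 131.]
blue [311. 211.] [282, 200, 49, 28, 277] med [579. -68.  12.] min [ 513. -112.   -5.] max [637.  45.  21.]
blue [284. 242.] [264, 223, 52, 30, 348] med [511. 133.   7.] min [469.  58.  -2.] max [594. 165.  20.]
blue [ 94. 376.] [40, 344, 88, 66, 2230] med [429. 798.  77.] min [388. 762.   2.] max [508. 886.  82.]
```

View pics/crop1.png

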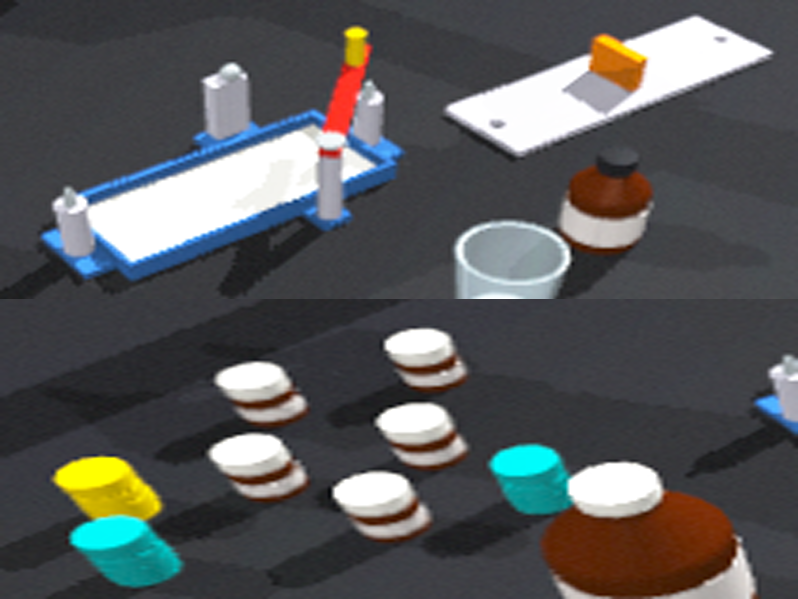

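View pics/w0.png

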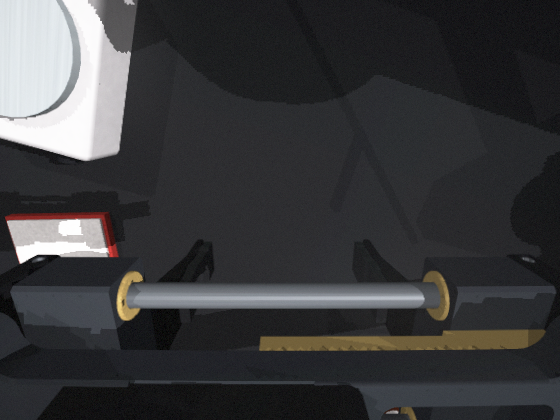

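The crop shows the bar part open, with the hinge post at scene (297,209), the knob at (303,171), the pin tips at (307,190) and (228,228), and the catch post behind. The wrist view is clear of everything. Next I move toward the knob.

Call:
servo_tool --commands '[-1,-0.77,0.89,0,0,-1,-0.77,0.89,0,0,-1,-0.77,0.89,0,0,-1,-0.77,0.89,0,0]' --force 8

```text
time_s: 0.48
ee_pos: [223.5, -489.1, 244.6]
ee_rot: [3.139, 0.001, -2.857]
contact_force: [-1.0, -0.3, 1.0]
gripper_width: 1.002
```

Call:
servo_tool --commands '[-1,-0.77,0.89,0,0,-1,-0.77,0.89,0,0,-1,-0.77,0.89,0,0,-1,-0.77,0.89,0,0]'

```text
time_s: 0.82
ee_pos: [272.9, -382.9, 244.7]
ee_rot: [3.141, 0.001, -2.856]
contact_force: [0.5, 0.2, 0.5]
gripper_width: 1.004
```

Call:
servo_tool --commands '[-1,-0.77,0.89,0,0,-1,-0.77,0.89,0,0,-1,-0.77,0.89,0,0,-1,-0.77,0.89,0,0]'

```text
time_s: 1.15
ee_pos: [322.6, -276.7, 244.8]
ee_rot: [3.141, 0.001, -2.855]
contact_force: [0.0, 0.0, -0.5]
gripper_width: 0.999
```

Call:
servo_tool --commands '[-1,-0.77,0.89,0,0,-1,-0.77,0.89,0,0,-1,-0.77,0.89,0,0,-1,-0.77,0.89,0,0]'

```text
time_s: 1.48
ee_pos: [372.6, -170.2, 244.9]
ee_rot: [-3.141, 0.002, -2.855]
contact_force: [0.5, 0.1, 0.1]
gripper_width: 0.998
```

Call:
servo_tool --commands '[-1,-0.77,0.89,0,0,-1,-0.77,0.89,0,0,-1,-0.77,0.89,0,0,-1,-0.77,0.89,0,0,-1,-0.77,0.89,0,0]'

```text
time_s: 1.9
ee_pos: [420.5, -65.7, 244.3]
ee_rot: [-3.142, -0.001, -2.858]
contact_force: [-0.4, -0.9, -0.3]
gripper_width: 0.997
```

Call:
servo_tool --commands '[-1,-0.77,0.89,0,0,-1,-0.77,0.89,0,0,-1,-0.77,0.89,0,0,-1,-0.77,0.89,0,0]'

```text
time_s: 2.23
ee_pos: [471.8, 42.9, 244.4]
ee_rot: [-3.141, 0.002, -2.859]
contact_force: [0.0, 0.4, 0.3]
gripper_width: 1.007
```

Call:
servo_tool --commands '[-1,-0.4,0.45,0,-0.1,-1,-0.8,0.88,0,-0.697,-1,-0.8,0.88,0,-0.697,-1,-0.8,0.88,0,-0.697,-1,-0.8,0.88,0,-0.697,-1,-0.8,0.88,0,-0.697,-1,-0.8,0.88,0,-0.697,-1,-0.8,0.88,0,-0.697,-1,-0.8,0.88,0,-0.697,-1,-0.8,0.88,0,-0.697,-1,-0.8,0.88,0,-0.697,-1,-0.8,0.88,0,-0.697,-1,-0.8,0.88,0,-0.697,-1,-0.8,0.88,0,-0.697,-1,-0.8,0.88,0,-0.697,-1,-0.8,0.88,0,-0.697,-1,-0.8,0.88,0,-0.697,-1,-0.8,0.88,0,-0.697,-1,-0.8,0.88,0,-0.697,-1,-0.8,0.88,0,-0.697]'

```text
time_s: 3.9
ee_pos: [521.7, 145.7, 244.3]
ee_rot: [3.141, 0.0, -0.675]
contact_force: [0.3, -0.1, -0.8]
gripper_width: 0.999
```

```bash
python3 - <<'E'
from h import *
f=cam('wrist'); np.save('pics/w1.npy',f,allow_pickle=True); cv2.imwrite('pics/w1.png',f['color']); s=readout.sense(); print(s['ee_pos'],s['ee_rot'],s['joint_positions'])
E
```

```text
[521.7210148  145.98595823 244.36798509] [ 3.14091571e+00  1.85803813e-04 -6.74503706e-01] [ 5.72277838e-01  2.43815074e-01 -1.96991263e-01  4.35357321e-05
 -1.13069087e+00  3.23996283e-01]
```

View pics/w1.png

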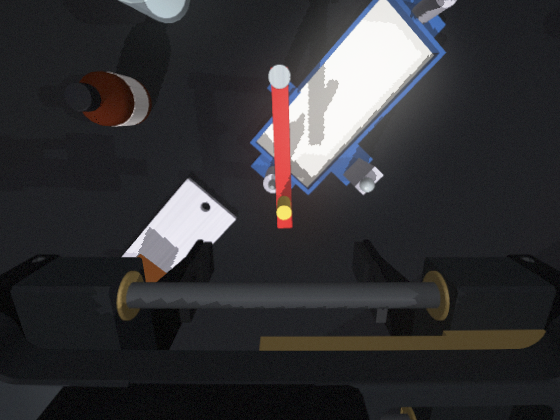

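Wrist view: knob top at (284,212), hinge cap at (279,76), left pin at (271,183), catch post at (365,180), tray upper right, plate lower left.

```bash
python3 - <<'E'
from h import *
f=np.load('pics/w1.npy',allow_pickle=True).item(); hsv=cv2.cvtColor(f['color'],cv2.COLOR_BGR2HSV);H,S,V=[hsv[...,i].astype(int) for i in range(3)]
P=cloud(f)
m=((H>20)&(H<35)&(S>150)&(V>150)).astype(np.uint8); m[240:]=0
n,l,s,c=cv2.connectedComponentsWithStats(m); i=1+s[1:,4].argmax(); print('knob',c[i],s[i],ray(f,c[i],130),np.nanmedian(P[l==i],0))
for uv,z in(((279,76),100),((271,183),82),((440,3),82)):
    q=P[uv[1]-3:uv[1]+4 if uv[1]>3 else 6,uv[0]-3:uv[0]+4].reshape(-1,3); print(uv,ray(f,uv,z).round(1),np.nanmedian(q,0).round(1), np.nanmax(q[:,2]))
# white floor min area rect
m=((S<60)&(V>150)&(P[...,2]<12)).astype(np.uint8); n,l,s,c=cv2.connectedComponentsWithStats(m); i=1+s[1:,4].argmax(); 
q=ray(f,np.argwhere(l==i)[:,::-1],6)[:,:2].astype(np.float32); print('floor',cv2.minAreaRect(q))
E
```

```text
knob [289.16666667 207.66666667] [287 206   5   5   6] [[520.1218467  138.28785544 130.        ]] [519.16620467 138.71031881 127.1320632 ]
(279, 76) [[615.9  73.6 100. ]] [616.   73.5  99.3] 101.00036167810822
(271, 183) [[541.2 145.   82. ]] [540.3 146.   75.6] 81.59784909345609
(440, 3) [[574.9 -80.4  82. ]] [574.5 -91.2  63.3] 64.86693448308199
floor ((558.4276733398438, 18.018524169921875), (89.1540298461914, 206.7720184326172), 9.261357307434082)
```

Call:
servo_tool --commands '[-1,0.01,0.04,0.5,0,-1,0.01,0.04,1,0,-1,0.01,0.04,1,0,-1,0.01,0.04,1,0]'

```text
time_s: 4.28
ee_pos: [517.0, 141.4, 139.9]
ee_rot: [3.132, 0.004, -0.674]
contact_force: [-0.7, -0.7, 1.2]
gripper_width: 1.002
```

Call:
servo_tool --commands '[0,0,0,0.2,0,1,0,0,0.2,0,1,0,0,0.2,0,1,0,0,0.2,0,1,0,0,0.2,0,1,0,0,0.2,0,1,0,0,0.2,0,1,0,0,0.2,0,1,0,0,0.2,0,1,0,0,0.2,0]' --force 6

```text
time_s: 5.12
ee_pos: [519.9, 143.6, 124.7]
ee_rot: [-3.141, -0.0, -0.671]
contact_force: [-0.0, -0.6, 1.1]
gripper_width: 0.33
```

```bash
python3 - <<'E'
from h import *
T=tool(); p=T[:3,3]; h=np.array([616,73.6]); d=p[:2]-h; print(p,np.hypot(*d),np.degrees(np.arctan2(d[1],d[0])),readout.sense()['contact_force'],readout.sense()['gripper_width'])
R=np.hypot(*d); a0=np.arctan2(d[1],d[0])
for k in range(1,11):
    a=a0-k*0.09; q=h+R*np.array([np.cos(a),np.sin(a)]); w=np.r_[q-p[:2],0]; print(k,(T[:3,:3].T@w/100).round(2), round(k*0.09/np.pi,3),q)
E
```

```text
[519.93557886 143.60602273 124.68871671] 118.86637972063005 143.91766541162372 [-0.024663   -0.6142088   1.09358101] 0.3298804585482607
1 [ 0.   -0.11  0.  ] 0.029 [526.61641697 151.95682046]
2 [ 0.01 -0.21  0.  ] 0.057 [534.02077354 159.67335626]
3 [ 0.03 -0.32  0.  ] 0.086 [542.08871374 166.69316834]
4 [ 0.06 -0.42  0.  ] 0.115 [550.75493136 172.95943461]
5 [ 0.1  -0.52  0.  ] 0.143 [559.94927741 178.42143256]
6 [ 0.14 -0.62  0.  ] 0.172 [569.59732793 183.03494987]
7 [ 0.2  -0.71  0.  ] 0.201 [579.62098646 186.76264225]
8 [ 0.26 -0.8   0.  ] 0.229 [589.93911615 189.57433579]
9 [ 0.33 -0.88  0.  ] 0.258 [600.46819655 191.44727112]
10 [ 0.41 -0.95  0.  ] 0.286 [611.12299966 192.36628771]
```

Call:
servo_tool --commands '[1,0,0,0,0,1,0,0,0,0,1,0,0,0,0,1,0,0,0,0,1,0,0,0,0,1,0,0,0,0]'

```text
time_s: 5.62
ee_pos: [519.9, 143.7, 124.5]
ee_rot: [-3.141, 0.0, -0.671]
contact_force: [-0.2, -0.6, 0.1]
gripper_width: 0.153
```

Call:
servo_tool --commands '[1,0,-0.05,0,0.014,1,0,-0.11,0,0.029,1,0.01,-0.16,0,0.043,1,0.01,-0.21,0,0.057,1,0.02,-0.27,0,0.072,1,0.03,-0.32,0,0.086,1,0.05,-0.37,0,0.1,1,0.06,-0.42,0,0.115,1,0.1,-0.52,0,0.143,1,0.12,-0.57,0,0.158,1,0.14,-0.62,0,0.172,1,0.17,-0.67,0,0.186,1,0.2,-0.71,0,0.201,1,0.23,-0.76,0,0.215,1,0.26,-0.8,0,0.229,1,0.3,-0.84,0,0.244,1,0.33,-0.88,0,0.258,1,0.33,-0.88,0,0.258]'

```text
time_s: 7.12
ee_pos: [601.1, 191.8, 124.5]
ee_rot: [-3.142, -0.001, -1.483]
contact_force: [-0.7, -1.1, 1.7]
gripper_width: 0.159
```

Call:
servo_tool --commands '[0,0,0,0,0,-1,0,0,0,0,-1,0,0,0,0,-1,0,0,-0.3,0,-1,0,0,-0.6,0,-1,0,0,-1,0,-1,0,0,-1,0,-1,0,0,-1,0]'

```text
time_s: 7.78
ee_pos: [601.5, 192.7, 227.9]
ee_rot: [-3.135, 0.003, -1.481]
contact_force: [0.8, -0.2, -1.9]
gripper_width: 0.682
```

Call:
servo_tool --commands '[-1,0.37,0.6,-0.75,0,-1,0.37,0.6,-0.75,0,-1,0.37,0.6,-0.75,0,-1,0.37,0.6,-0.75,0,-1,0.37,0.6,-0.75,0,-1,0.37,0.6,-0.75,0,-1,0.37,0.6,-0.75,0]'

```text
time_s: 8.37
ee_pos: [543.7, 149.9, 297.3]
ee_rot: [3.138, -0.001, -1.482]
contact_force: [0.4, -0.3, 0.2]
gripper_width: 0.995
```

```bash
python3 - <<'E'
from h import *
f=cam('wrist'); np.save('pics/w2.npy',f,allow_pickle=True); cv2.imwrite('pics/w2.png',f['color']); s=readout.sense(); print(s['ee_pos'],s['ee_rot'])
E
```

```text
[543.86366529 149.97583748 297.43880202] [ 3.13812732e+00 -1.26709051e-03 -1.48145040e+00]
```

View pics/w2.png

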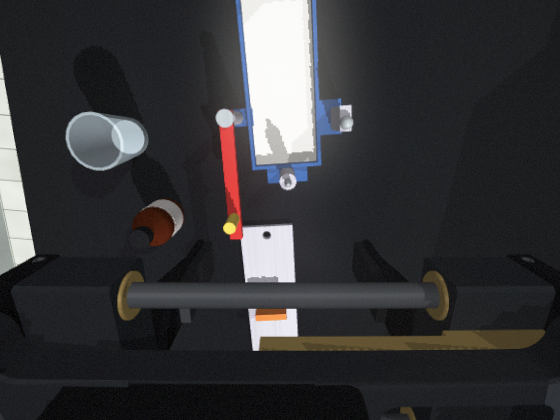

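Wrist view: bar open, hinge cap (225,118), left pin (288,180), catch (346,118); the tray's right end is cut off. I move 120 mm towards the jars and look again.

Call:
servo_tool --commands '[-1,0.5,0,0,0,-1,0.9,0,0,0,-1,0.9,0,0,0,-1,0.9,0,0,0,-1,0.9,0,0,0,-1,0.9,0,0,0]'

```text
time_s: 8.92
ee_pos: [552.2, 61.0, 298.8]
ee_rot: [3.141, -0.0, -1.481]
contact_force: [-1.0, 0.2, -0.5]
gripper_width: 1.001
```

```bash
python3 - <<'E'
from h import *
g=cam('wrist'); np.save('pics/w3.npy',g,allow_pickle=True)
f=np.load('pics/w2.npy',allow_pickle=True).item()
a=f['color'][95:210,200:380]; b=g['color'][:250,170:380]
cv2.imwrite('pics/w23.png',np.hstack([cv2.resize(a,(400,256),interpolation=2).repeat(1,0) if 0 else cv2.copyMakeBorder(cv2.resize(a,(390,250),interpolation=2),0,250,0,0,0),cv2.resize(b,(420,500),interpolation=2)])[:,:800])
for n,f in(('w2',f),('w3',g)):
    hsv=cv2.cvtColor(f['color'],cv2.COLOR_BGR2HSV);H,S,V=[hsv[...,i].astype(int) for i in range(3)]; P=cloud(f)
    m=((S<60)&(V>110)&(P[...,2]<14)&(P[...,1]<140)).astype(np.uint8); k,l,s,c=cv2.connectedComponentsWithStats(m); i=1+s[1:,4].argmax()
    q=ray(f,np.argwhere(l==i)[:,::-1],6)[:,:2].astype(np.float32); print(n,'floor',cv2.minAreaRect(q),q.min(0),q.max(0))
    z=P[...,2]; m=((z>70)&(z<86)&(V>90)).astype(np.uint8); m[250:]=0; k,l,s,c=cv2.connectedComponentsWithStats(m)
    for i in range(1,k):
        if s[i,4]>4: print(c[i].round(1),s[i],np.nanmedian(P[l==i],0).round(1),np.nanmax(z[l==i]))
E
```

```text
w2 floor ((556.5565185546875, 26.49396514892578), (91.34772491455078, 213.8743438720703), 9.239831924438477) [495.87756 -80.10103] [618.10986 138.59839]
[344.4 117.4] [339 106  14  25 257] [478.3  59.5  75.5] 85.97271460519511
[ 93.4 140.6] [  66  111   63   60 1233] [785.2 113.9  82. ] 85.99805708000929
[234.1 116.9] [233 112   3  11  21] [607.9  71.9  77.2] 84.81838824335136
[287.4 182.5] [284 179   8   8  50] [537.9 145.5  76.3] 82.08603985649552
w3 floor ((556.9777221679688, 23.687591552734375), (91.14810180664062, 219.30458068847656), 9.180631637573242) [495.68988 -90.09881] [618.0411  137.65656]
[273.8  44. ] [270  39   9  11  73] [576.7 -98.6  76.9] 83.53190403348799
[340.7 188.2] [335 178  14  24 226] [478.5  57.9  75.4] 85.96120798766515
[236.  186.3] [229 182  12  11  35] [609.7  67.   76.8] 84.89626263094937
[109.3 209.9] [  83  184   58   52 1093] [780.2 114.7  81.2] 85.82520858057546
[287.9 245.4] [285 242   7   8  44] [537.5 144.6  76. ] 82.33804147626682
```

View pics/w23.png

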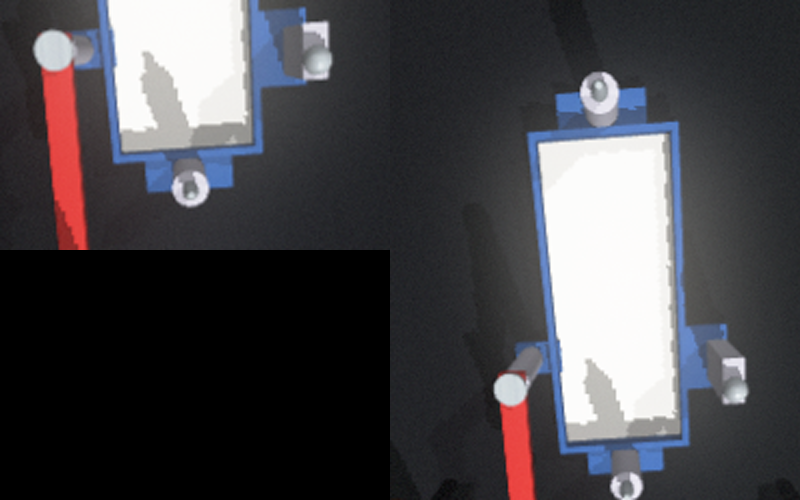

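Tray centre comes out at (557, 23.4), yaw 9.15°. Two pins, floor and hinge agree, and the hinge prediction matches to under 1 mm. The crops show the tray empty and both pins clear. Next the jars.

Call:
servo_tool --commands '[-0.3,0.4,0.07,0,0,-0.3,0.93,0.16,0,0,-0.3,0.93,0.16,0,0,-0.3,0.93,0.16,0,0]'

```text
time_s: 9.3
ee_pos: [544.1, -35.2, 299.5]
ee_rot: [3.141, -0.0, -1.484]
contact_force: [0.6, -1.0, -0.0]
gripper_width: 0.783
```

Call:
servo_tool --commands '[-0.3,0.4,0.07,0,0,-0.3,0.93,0.16,0,0,-0.3,0.93,0.16,0,0,-0.3,0.93,0.16,0,0]'

```text
time_s: 9.63
ee_pos: [536.8, -129.0, 299.3]
ee_rot: [3.141, -0.0, -1.484]
contact_force: [0.1, 0.8, 0.1]
gripper_width: 0.656
```

Call:
servo_tool --commands '[-0.3,0.4,0.07,0,0,-0.3,0.93,0.16,0,-0.022,-0.3,0.93,0.16,0,-0.022,-0.3,0.93,0.16,0,-0.022,-0.3,0.93,0.16,0,-0.022,-0.3,0.93,0.16,0,-0.022]'

```text
time_s: 10.13
ee_pos: [529.6, -220.5, 299.4]
ee_rot: [-3.142, 0.0, -1.411]
contact_force: [0.5, 0.8, -0.6]
gripper_width: 0.652
```

```bash
cat >> h.py <<'E'
def caps(f):
    "white cap tops (z~54): world centre by ray at z=54 of the blob of points at cap height"
    hsv=cv2.cvtColor(f['color'],cv2.COLOR_BGR2HSV).astype(int); P=cloud(f); z=P[...,2]
    m=((hsv[...,1]<70)&(hsv[...,2]>90)&(z>46)&(z<62)&(P[...,1]<-130)).astype(np.uint8)
    m=cv2.morphologyEx(m,cv2.MORPH_OPEN,np.ones((3,3),np.uint8))
    k,l,s,c=cv2.connectedComponentsWithStats(m)
    return [(ray(f,c[i],54)[0,:2].round(1).tolist(),np.nanmedian(P[l==i],0).round(1).tolist(),s[i].tolist()) for i in range(1,k) if s[i,4]>25]
E
python3 - <<'E'
from h import *
f=cam('wrist'); np.save('pics/w4.npy',f,allow_pickle=True); cv2.imwrite('pics/w4.png',f['color']); s=readout.sense(); print(s['ee_pos'],s['ee_rot'])
for r in caps(f): print(r)
print('scene')
for r in caps(cam('scene')): print(r)
E
```

```text
[ 529.55494587 -220.36550592  299.53977202] [-3.14140090e+00  3.10568340e-04 -1.41072588e+00]
([529.7, -378.9], [529.7, -379.1, 53.2], [291, 38, 27, 31, 688])
([433.0, -365.0], [432.9, -365.1, 53.2], [365, 65, 29, 30, 671])
([602.6, -330.7], [602.8, -330.7, 53.3], [226, 71, 27, 29, 614])
([531.3, -295.7], [531.3, -295.5, 53.1], [279, 111, 25, 27, 548])
([709.5, -247.1], [706.3, -248.7, 53.5], [135, 118, 23, 48, 245])
([431.8, -271.9], [431.6, -271.8, 53.1], [349, 143, 27, 25, 524])
scene
([-389.1, -394.8], [-387.0, -392.0, 53.9], [55, 100, 32, 10, 124])
([433.1, -269.9], [434.5, -270.0, 55.2], [142, 217, 14, 11, 122])
([418.8, -373.9], [420.2, -374.0, 55.1], [100, 226, 15, 12, 132])
([533.4, -294.0], [534.9, -293.7, 55.0], [141, 244, 14, 13, 143])
([532.4, -376.6], [534.0, -376.5, 55.1], [106, 256, 15, 12, 148])
([604.7, -329.4], [605.4, -329.7, 55.0], [132, 269, 15, 14, 153])
([779.0, -236.0], [782.0, -236.3, 54.0], [183, 308, 36, 16, 155])
```

View pics/w4.png

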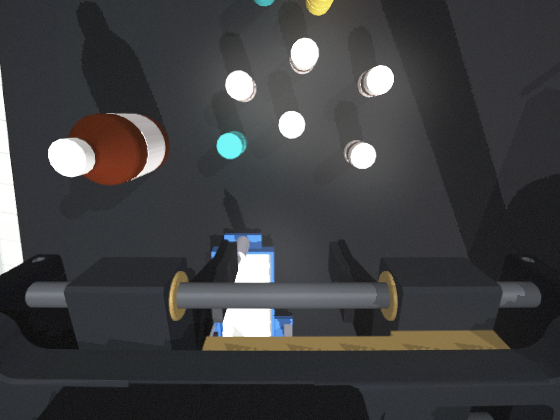

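The wrist view shows all five jars at (304,54), (377,80), (240,86), (292,124) and (362,155). The jar at (433,-365) was moving between the two frames, so that was the knock. I start with the jar at (532,-295), into slot -84.

Call:
servo_tool --commands '[-0.3,0.37,0.05,0.5,0,-0.3,0.74,0.09,1,0,-0.3,0.74,0.09,1,0,-0.3,0.74,0.09,1,0,-0.3,0.74,0.09,1,0]' --force 15

```text
time_s: 10.65
ee_pos: [531.1, -296.2, 197.2]
ee_rot: [3.137, 0.002, -1.413]
contact_force: [-0.0, -0.6, 0.9]
gripper_width: 0.649
```

Call:
servo_tool --commands '[-0.3,0,0,0.4,0,-0.3,0,0,0.8,0,-0.3,0,0,1,0,-0.3,0,0,1,0]'

```text
time_s: 10.98
ee_pos: [530.2, -294.3, 96.5]
ee_rot: [3.136, 0.003, -1.411]
contact_force: [-1.1, 0.9, -0.1]
gripper_width: 0.649
```

Call:
servo_tool --commands '[-0.3,0,0,0.25,0,-0.3,0,0,0.45,0,-0.3,0,0,0.45,0,1,0,0,0.45,0,1,0,0,0.45,0,1,0,0,0.45,0,1,0,0,0.45,0,1,0,0,0.45,0,1,0,0,0.45,0,1,0,0,0.45,0,1,0,0,0.45,0]'

```text
time_s: 11.9
ee_pos: [532.5, -296.8, 56.2]
ee_rot: [-3.14, -0.001, -1.412]
contact_force: [-1.2, 1.2, 6.2]
gripper_width: 0.386
```

Call:
servo_tool --commands '[1,0,0,-0.15,0,1,0,0,-0.45,0,1,0,0,-0.8,0,1,0,0,-1,0,1,0,0,-1,0]'

```text
time_s: 12.32
ee_pos: [534.7, -297.8, 160.4]
ee_rot: [-3.132, -0.006, -1.412]
contact_force: [0.6, -0.4, -0.7]
gripper_width: 0.387
```

Call:
servo_tool --commands '[1,-0.3,-0.1,-0.26,0,1,-0.6,-0.2,-0.26,0,1,-0.75,-0.25,-0.26,0,1,-0.75,-0.25,-0.26,0]'

```text
time_s: 12.65
ee_pos: [544.7, -215.8, 180.2]
ee_rot: [3.141, 0.001, -1.41]
contact_force: [-0.7, 0.2, -1.0]
gripper_width: 0.385
```

Call:
servo_tool --commands '[1,-0.3,-0.1,0,0,1,-0.6,-0.2,0,0,1,-0.75,-0.25,0,0,1,-0.75,-0.25,0,0]'

```text
time_s: 12.98
ee_pos: [557.6, -138.3, 179.6]
ee_rot: [3.14, 0.001, -1.41]
contact_force: [-0.1, -0.2, -1.2]
gripper_width: 0.386
```

Call:
servo_tool --commands '[1,-0.3,-0.1,0,0,1,-0.6,-0.2,0,0,1,-0.75,-0.25,0,0,1,-0.75,-0.25,0,0,1,-0.75,-0.25,0,0]'

```text
time_s: 13.4
ee_pos: [570.1, -62.8, 179.8]
ee_rot: [3.14, 0.0, -1.412]
contact_force: [-0.1, -0.4, -0.5]
gripper_width: 0.388
```

```bash
python3 - <<'E'
from h import *
s=readout.sense(); print(s['ee_pos'],s['ee_rot'],s['gripper_width'],s['contact_force'])
f=cam('side');cv2.imwrite('pics/s1.png',cv2.resize(f['color'][120:270,230:440],None,fx=3,fy=3,interpolation=2))
for r in caps(cam('scene')): print(r)
E
```

```text
[570.1443065  -62.77551118 179.82155999] [ 3.14005994e+00  5.98355589e-06 -1.41189642e+00] 0.38775080113558946 [-0.08950534 -0.36786664 -0.4695882 ]
([-292.7, -189.8], [-293.4, -189.2, 53.5], [113, 98, 32, 13, 219])
([-388.1, -370.8], [-386.6, -369.9, 53.4], [69, 100, 18, 9, 71])
([432.9, -270.2], [434.3, -270.3, 55.4], [142, 217, 13, 11, 118])
([392.6, -391.1], [394.5, -390.9, 55.2], [92, 222, 14, 11, 128])
([531.8, -376.2], [533.0, -376.1, 55.1], [106, 256, 15, 11, 144])
([605.0, -329.4], [607.4, -329.4, 55.5], [132, 269, 15, 14, 155])
([781.6, -218.7], [783.2, -219.2, 54.1], [202, 308, 17, 15, 83])
([777.1, -254.4], [778.2, -254.5, 52.9], [185, 318, 16, 6, 61])
```

Call:
servo_tool --commands '[1,-0.03,-0.01,0.4,0,1,-0.03,-0.01,0.8,0,1,-0.03,-0.01,1,0,1,-0.03,-0.01,1,0]'

```text
time_s: 13.83
ee_pos: [566.7, -61.2, 75.3]
ee_rot: [3.13, 0.001, -1.416]
contact_force: [0.3, -0.2, -0.6]
gripper_width: 0.388
```

Call:
servo_tool --commands '[1,0,0,0.06,0,1,0,0,0.11,0,1,0,0,0.15,0,1,0,0,0.17,0,1,0,0,0.17,0,1,0,0,0.17,0]'

```text
time_s: 14.33
ee_pos: [571.4, -59.4, 64.3]
ee_rot: [-3.14, -0.0, -1.412]
contact_force: [-0.1, 0.8, -0.5]
gripper_width: 0.388
```

Call:
servo_tool --commands '[-0.3,0,0,0.01,0,-0.3,0,0,0.01,0,-0.3,0,0,0.01,0,-0.3,0,0,0.01,0,-0.3,0,0,-0.3,0,-0.3,0,0,-0.7,0,-0.3,0,0,-1,0,-0.3,0,0,-1,0]'

```text
time_s: 15.0
ee_pos: [575.3, -59.3, 171.0]
ee_rot: [-3.127, -0.002, -1.411]
contact_force: [0.3, 1.0, 0.9]
gripper_width: 0.647
```

Call:
servo_tool --commands '[-0.3,0.3,0.3,-0.2,0,-0.3,0.6,0.6,-0.2,0,-0.3,0.94,0.85,-0.2,0,-0.3,0.94,0.85,-0.2,0,-0.3,0.94,0.85,-0.2,0]'

```text
time_s: 15.42
ee_pos: [500.5, -167.4, 183.8]
ee_rot: [-3.141, 0.0, -1.416]
contact_force: [0.3, 0.4, -0.5]
gripper_width: 0.653
```

Call:
servo_tool --commands '[-0.3,0.3,0.3,0,0,-0.3,0.6,0.6,0,0,-0.3,0.94,0.85,0,0,-0.3,0.94,0.85,0,0,-0.3,0.94,0.85,0,0,-0.3,0.94,0.85,0,0]'

```text
time_s: 15.92
ee_pos: [433.5, -271.5, 183.4]
ee_rot: [-3.141, -0.0, -1.412]
contact_force: [0.5, 0.3, 1.1]
gripper_width: 0.655
```

```bash
cat >> h.py <<'E'
def shift(x,y,z=None):
    T=tool(); p=np.array([x,y,T[2,3] if z is None else z]); return (T[:3,:3].T@(p-T[:3,3])/100).round(3)
def seat(f):
    "caps standing in the tray, in tray coordinates"
    hsv=cv2.cvtColor(f['color'],cv2.COLOR_BGR2HSV).astype(int); P=cloud(f); z=P[...,2]
    m=((hsv[...,1]<70)&(hsv[...,2]>90)&(z>54)&(z<68)&(abs(P[...,1]-23)<130)&(abs(P[...,0]-557)<50)).astype(np.uint8)
    m=cv2.morphologyEx(m,cv2.MORPH_OPEN,np.ones((3,3),np.uint8)); k,l,s,c=cv2.connectedComponentsWithStats(m)
    a=np.radians(9.15); R=np.array([[np.cos(a),np.sin(a)],[-np.sin(a),np.cos(a)]])
    return [(R@(ray(f,c[i],60)[0,:2]-[557,23.4])).round(1).tolist()+[round(float(np.nanmedian(z[l==i])),1),int(s[i,4])] for i in range(1,k) if s[i,4]>25]
E
python3 - <<'E'
from h import *
s=readout.sense(); print(s['ee_pos'],s['ee_rot'],s['gripper_width'])
f=cam('scene')
for r in caps(f)[1:]: print(r)
print(seat(f)); print(shift(432.4,-271))
E
```

```text
[ 433.47154183 -271.47264342  183.44149189] [-3.14119142e+00 -5.28814332e-05 -1.41239614e+00] 0.6551036981456433
([-388.3, -398.0], [-386.3, -396.4, 53.4], [55, 101, 31, 9, 111])
([433.6, -271.2], [435.4, -271.3, 54.9], [142, 217, 13, 11, 114])
([392.8, -390.6], [394.4, -390.7, 54.9], [93, 222, 13, 11, 124])
([532.3, -377.0], [534.0, -377.1, 55.0], [106, 256, 15, 12, 143])
([605.1, -329.3], [606.3, -329.1, 55.3], [132, 269, 15, 14, 156])
([781.7, -235.4], [782.5, -235.4, 53.4], [187, 312, 30, 12, 130])
[[4.1, 123.3, 63.4, 37], [2.7, -81.1, 61.1, 117], [4.1, -123.3, 63.9, 38]]
[-0.002  0.013 -0.   ]
```

Call:
servo_tool --commands '[-0.3,0,0.01,0.4,0,-0.3,0,0.01,0.8,0,-0.3,0,0.01,1,0,-0.3,0,0.01,1,0]'

```text
time_s: 16.3
ee_pos: [429.5, -269.5, 79.0]
ee_rot: [3.133, 0.005, -1.411]
contact_force: [-0.6, -1.1, 0.3]
gripper_width: 0.649
```

Call:
servo_tool --commands '[-0.3,0,0,0.2,0,-0.3,0,0,0.29,0,-0.3,0,0,0.29,0,1,0,0,0.29,0,1,0,0,0.29,0,1,0,0,0.29,0,1,0,0,0.29,0,1,0,0,0.29,0,1,0,0,0.29,0,1,0,0,0.29,0,1,0,0,0.29,0]'

```text
time_s: 17.22
ee_pos: [431.9, -272.2, 55.4]
ee_rot: [-3.141, -0.001, -1.412]
contact_force: [-1.4, -0.8, 6.0]
gripper_width: 0.389
```

Call:
servo_tool --commands '[1,0,0,-0.15,0,1,0,0,-0.45,0,1,0,0,-0.8,0,1,0,0,-1,0,1,0,0,-1,0]'

```text
time_s: 17.63
ee_pos: [434.5, -273.1, 159.3]
ee_rot: [-3.132, -0.005, -1.412]
contact_force: [-0.2, -0.4, -0.3]
gripper_width: 0.389
```

Call:
servo_tool --commands '[1,-0.3,-0.2,-0.26,0,1,-0.6,-0.44,-0.26,0,1,-0.76,-0.57,-0.26,0,1,-0.76,-0.57,-0.26,0]'

```text
time_s: 17.97
ee_pos: [477.7, -185.3, 180.1]
ee_rot: [-3.14, 0.0, -1.409]
contact_force: [-0.6, -0.7, -0.7]
gripper_width: 0.384
```

Call:
servo_tool --commands '[1,-0.3,-0.2,0,0,1,-0.6,-0.44,0,0,1,-0.76,-0.57,0,0,1,-0.76,-0.57,0,0]'

```text
time_s: 18.3
ee_pos: [521.8, -101.4, 179.4]
ee_rot: [3.141, 0.0, -1.409]
contact_force: [-0.7, -0.7, -1.3]
gripper_width: 0.383
```

Call:
servo_tool --commands '[1,-0.3,-0.2,0,0,1,-0.6,-0.44,0,0,1,-0.77,-0.57,0,0,1,-0.77,-0.57,0,0,1,-0.77,-0.57,0,0]'

```text
time_s: 18.72
ee_pos: [563.9, -18.7, 179.1]
ee_rot: [3.139, 0.0, -1.412]
contact_force: [0.4, 0.0, -1.2]
gripper_width: 0.386
```

```bash
python3 - <<'E'
from h import *
s=readout.sense(); print(s['ee_pos'],s['ee_rot'],s['gripper_width']); print(shift(563.7,-18.1,62))
E
```

```text
[563.8835175  -18.74272553 179.13071076] [ 3.13875416e+00  2.03037787e-04 -1.41174613e+00] 0.3858404968610425
[-0.006 -0.003  1.171]
```

Call:
servo_tool --commands '[1,-0.01,0,0.4,0,1,-0.01,0,0.8,0,1,-0.01,0,1,0,1,-0.01,0,1,0]'

```text
time_s: 19.05
ee_pos: [559.2, -20.2, 75.1]
ee_rot: [3.129, 0.0, -1.416]
contact_force: [-0.8, -0.1, -1.3]
gripper_width: 0.385
```

Call:
servo_tool --commands '[1,0,0,0.06,0,1,0,0,0.11,0,1,0,0,0.15,0,1,0,0,0.16,0,1,0,0,0.16,0,1,0,0,0.16,0]'

```text
time_s: 19.55
ee_pos: [564.8, -17.8, 65.4]
ee_rot: [-3.14, 0.0, -1.412]
contact_force: [0.2, -0.6, -1.3]
gripper_width: 0.384
```

Call:
servo_tool --commands '[-0.3,0,0,0.01,0,-0.3,0,0,0.01,0,-0.3,0,0,0.01,0,-0.3,0,0,0.01,0,-0.3,0,0,-0.3,0,-0.3,0,0,-0.7,0,-0.3,0,0,-1,0,-0.3,0,0,-1,0]'

```text
time_s: 20.22
ee_pos: [568.6, -17.5, 172.0]
ee_rot: [-3.127, -0.001, -1.411]
contact_force: [0.9, 0.5, 0.0]
gripper_width: 0.645
```

Call:
servo_tool --commands '[-0.3,0.3,0,-0.2,0,-0.3,0.6,0.02,-0.2,0,-0.3,0.79,0.03,-0.2,0,-0.3,0.79,0.03,-0.2,0]'

```text
time_s: 20.55
ee_pos: [573.9, -99.1, 184.7]
ee_rot: [-3.141, -0.0, -1.416]
contact_force: [0.7, 0.2, -0.6]
gripper_width: 0.647
```

Call:
servo_tool --commands '[-0.3,0.4,0.01,0,0,-0.3,0.79,0.02,0,0,-0.3,0.79,0.02,0,0]'

```text
time_s: 20.8
ee_pos: [584.6, -179.0, 184.0]
ee_rot: [3.141, -0.001, -1.417]
contact_force: [0.7, -0.5, 0.5]
gripper_width: 0.648
```

Call:
servo_tool --commands '[-0.3,0.4,0.01,0,0,-0.3,0.79,0.02,0,0,-0.3,0.79,0.02,0,0]'

```text
time_s: 21.05
ee_pos: [595.1, -257.6, 183.7]
ee_rot: [3.141, -0.001, -1.417]
contact_force: [1.2, 0.2, 0.1]
gripper_width: 0.65
```

Call:
servo_tool --commands '[-0.3,0.4,0.01,0,0,-0.3,0.79,0.03,0,0,-0.3,0.79,0.03,0,0,-0.3,0.79,0.03,0,0,-0.3,0.79,0.03,0,0]'

```text
time_s: 21.47
ee_pos: [604.0, -330.9, 183.8]
ee_rot: [3.141, 0.001, -1.413]
contact_force: [0.4, 0.8, 0.4]
gripper_width: 0.649
```

```bash
python3 - <<'E'
from h import *
s=readout.sense(); print(s['ee_pos'],s['ee_rot'],s['gripper_width'])
f=cam('scene')
for r in caps(f)[1:]: print(r)
print(seat(f)); print(shift(603.5,-330,54))
E
```

```text
[ 604.01330012 -330.85306475  183.799269  ] [ 3.14059911e+00  9.23945628e-04 -1.41289139e+00] 0.6490743102836195
([532.2, -376.7], [533.2, -376.8, 55.1], [106, 256, 15, 12, 148])
([605.0, -329.4], [606.8, -329.1, 55.4], [132, 269, 15, 14, 156])
([780.3, -235.6], [782.5, -235.8, 54.4], [185, 310, 33, 14, 139])
[[4.5, 123.1, 62.5, 32], [3.5, -39.6, 61.2, 113], [2.7, -80.8, 61.5, 115], [5.2, -124.0, 63.7, 34]]
[-0.003  0.005  1.302]
```

Call:
servo_tool --commands '[-0.3,0,0,0.4,0,-0.3,0,0,0.8,0,-0.3,0,0,1,0,-0.3,0,0,1,0]'

```text
time_s: 21.85
ee_pos: [600.9, -328.3, 78.7]
ee_rot: [3.132, 0.006, -1.412]
contact_force: [0.3, 1.0, -0.3]
gripper_width: 0.647
```

Call:
servo_tool --commands '[-0.3,0,0,0.2,0,-0.3,0,0,0.3,0,-0.3,0,0,0.3,0,1,0,0,0.3,0,1,0,0,0.3,0,1,0,0,0.3,0,1,0,0,0.3,0,1,0,0,0.3,0,1,0,0,0.3,0,1,0,0,0.3,0,1,0,0,0.3,0]'

```text
time_s: 22.77
ee_pos: [604.6, -331.8, 55.6]
ee_rot: [-3.141, -0.001, -1.412]
contact_force: [-1.1, 0.7, 5.3]
gripper_width: 0.386
```

Call:
servo_tool --commands '[1,0,0,-0.15,0,1,0,0,-0.45,0,1,0,0,-0.8,0,1,0,0,-1,0,1,0,0,-1,0]'

```text
time_s: 23.18
ee_pos: [607.0, -332.8, 160.5]
ee_rot: [-3.132, -0.006, -1.412]
contact_force: [1.5, -0.2, 0.6]
gripper_width: 0.389
```

Call:
servo_tool --commands '[1,-0.3,0,-0.26,0,1,-0.6,-0.02,-0.26,0,1,-0.89,-0.03,-0.26,0,1,-0.89,-0.03,-0.26,0]'

```text
time_s: 23.52
ee_pos: [592.2, -239.0, 179.9]
ee_rot: [3.14, 0.003, -1.409]
contact_force: [-0.6, -0.0, -0.6]
gripper_width: 0.39
```

Call:
servo_tool --commands '[1,-0.3,0,0,0,1,-0.6,-0.02,0,0,1,-0.89,-0.03,0,0,1,-0.89,-0.03,0,0]'

```text
time_s: 23.85
ee_pos: [581.1, -151.1, 179.4]
ee_rot: [3.14, 0.002, -1.409]
contact_force: [-1.0, -0.7, -1.3]
gripper_width: 0.386
```

Call:
servo_tool --commands '[1,-0.3,0,0,0,1,-0.6,-0.02,0,0,1,-0.89,-0.03,0,0,1,-0.89,-0.03,0,0]'

```text
time_s: 24.18
ee_pos: [570.4, -63.3, 179.6]
ee_rot: [3.14, 0.001, -1.409]
contact_force: [-0.1, -0.7, -0.7]
gripper_width: 0.388
```

Call:
servo_tool --commands '[1,-0.3,0,0,0,1,-0.6,-0.02,0,0,1,-0.89,-0.03,0,0,1,-0.89,-0.03,0,0,1,-0.89,-0.03,0,0]'

```text
time_s: 24.6
ee_pos: [559.9, 22.5, 179.8]
ee_rot: [3.14, -0.0, -1.411]
contact_force: [0.5, -0.7, -0.0]
gripper_width: 0.384
```

```bash
python3 - <<'E'
from h import *
s=readout.sense(); print(s['ee_pos'],s['ee_rot'],s['gripper_width']); print(shift(557,23.4,61))
f=cam('scene')
for r in caps(f)[1:]: print(r)
E
```

```text
[559.86807378  22.45688601 179.83205617] [ 3.14038669e+00 -6.41711591e-05 -1.41057636e+00] 0.3841236187751275
[-0.014  0.025  1.188]
([-388.2, -394.8], [-387.0, -393.7, 53.8], [56, 100, 31, 11, 114])
([393.0, -390.6], [394.6, -390.5, 54.7], [92, 222, 15, 11, 132])
([531.8, -376.2], [534.1, -376.2, 55.1], [106, 256, 15, 11, 144])
([780.8, -234.4], [782.2, -234.3, 53.6], [186, 310, 32, 14, 139])
```

Call:
servo_tool --commands '[1,-0.01,0.03,0.4,0,1,-0.01,0.03,0.8,0,1,-0.01,0.03,1,0,1,-0.01,0.03,1,0]'

```text
time_s: 24.98
ee_pos: [553.1, 19.9, 75.2]
ee_rot: [3.13, -0.001, -1.416]
contact_force: [-0.4, -0.2, -1.0]
gripper_width: 0.386
```

Call:
servo_tool --commands '[1,0,0,0.06,0,1,0,0,0.11,0,1,0,0,0.15,0,1,0,0,0.18,0,1,0,0,0.18,0,1,0,0,0.18,0]'

```text
time_s: 25.48
ee_pos: [557.3, 22.5, 63.2]
ee_rot: [-3.14, 0.0, -1.412]
contact_force: [0.2, 0.4, 0.7]
gripper_width: 0.384
```

Call:
servo_tool --commands '[-0.3,0,0,0.01,0,-0.3,0,0,0.01,0,-0.3,0,0,0.01,0,-0.3,0,0,0.01,0,-0.3,0,0,-0.3,0,-0.3,0,0,-0.7,0,-0.3,0,0,-1,0,-0.3,0,0,-1,0]'

```text
time_s: 26.15
ee_pos: [561.1, 23.2, 169.9]
ee_rot: [-3.127, 0.0, -1.411]
contact_force: [0.7, -0.7, -0.3]
gripper_width: 0.649
```

Call:
servo_tool --commands '[-0.3,0.3,0.05,-0.2,0,-0.3,0.6,0.13,-0.2,0,-0.3,0.98,0.22,-0.2,0,-0.3,0.98,0.22,-0.2,0]'

```text
time_s: 26.48
ee_pos: [549.6, -82.1, 182.8]
ee_rot: [3.141, -0.0, -1.417]
contact_force: [0.3, 0.7, 0.0]
gripper_width: 0.651
```

Call:
servo_tool --commands '[-0.3,0.3,0.06,0,0,-0.3,0.65,0.14,0,0,-0.3,0.98,0.22,0,0,-0.3,0.98,0.22,0,0]'

```text
time_s: 26.82
ee_pos: [543.6, -182.2, 182.2]
ee_rot: [3.141, -0.001, -1.417]
contact_force: [-0.1, 1.0, 0.0]
gripper_width: 0.652
```

Call:
servo_tool --commands '[-0.3,0.3,0.06,0,0,-0.3,0.65,0.14,0,0,-0.3,0.98,0.22,0,0,-0.3,0.98,0.22,0,0]'

```text
time_s: 27.15
ee_pos: [537.5, -282.5, 182.0]
ee_rot: [3.141, -0.001, -1.417]
contact_force: [0.5, -0.4, 0.5]
gripper_width: 0.645
```

Call:
servo_tool --commands '[-0.3,0.3,0.06,0,0,-0.3,0.65,0.14,0,0,-0.3,0.98,0.23,0,0,-0.3,0.98,0.23,0,0,-0.3,0.98,0.23,0,0,-0.3,0.98,0.23,0,0]'

```text
time_s: 27.65
ee_pos: [530.6, -378.1, 182.0]
ee_rot: [3.141, 0.001, -1.413]
contact_force: [-0.3, -0.3, 1.0]
gripper_width: 0.651
```

```bash
python3 - <<'E'
from h import *
s=readout.sense(); print(s['ee_pos'],s['ee_rot'],s['gripper_width'])
f=cam('scene'); print(seat(f)); print(shift(531,-378,54))
E
```

```text
[ 530.6409499  -378.05822723  182.04038253] [ 3.14102468e+00  8.00039705e-04 -1.41279500e+00] 0.6506717653904076
[[4.2, 122.2, 62.5, 33], [2.8, -20.1, 61.2, 215], [3.3, -81.4, 61.2, 120], [4.2, -123.6, 64.0, 41]]
[ 5.000e-03 -1.000e-03  1.283e+00]
```

Call:
servo_tool --commands '[-0.3,0,0,0.4,0,-0.3,0,0,0.8,0,-0.3,0,0,1,0,-0.3,0,0,1,0]'

```text
time_s: 28.03
ee_pos: [527.8, -375.4, 77.0]
ee_rot: [3.132, 0.007, -1.412]
contact_force: [-0.5, -0.4, -0.6]
gripper_width: 0.651
```

Call:
servo_tool --commands '[-0.3,0,0,0.2,0,-0.3,0,0,0.28,0,-0.3,0,0,0.28,0,1,0,0,0.28,0,1,0,0,0.28,0,1,0,0,0.28,0,1,0,0,0.28,0,1,0,0,0.28,0,1,0,0,0.28,0,1,0,0,0.28,0,1,0,0,0.28,0]'

```text
time_s: 28.95
ee_pos: [531.0, -379.0, 55.5]
ee_rot: [-3.141, -0.001, -1.412]
contact_force: [-1.7, 0.7, 5.2]
gripper_width: 0.385
```

Call:
servo_tool --commands '[1,0,0,-0.15,0,1,0,0,-0.45,0,1,0,0,-0.8,0,1,0,0,-1,0,1,0,0,-1,0]'

```text
time_s: 29.37
ee_pos: [533.5, -380.2, 160.2]
ee_rot: [-3.133, -0.007, -1.412]
contact_force: [0.6, 0.3, 0.1]
gripper_width: 0.385
```

Call:
servo_tool --commands '[1,-0.3,-0.06,-0.26,0,1,-0.6,-0.12,-0.26,0,1,-0.87,-0.18,-0.26,0,1,-0.87,-0.18,-0.26,0]'

```text
time_s: 29.7
ee_pos: [534.5, -286.0, 179.9]
ee_rot: [3.141, 0.002, -1.409]
contact_force: [-0.9, -0.1, -1.0]
gripper_width: 0.388
```

Call:
servo_tool --commands '[1,-0.3,-0.06,0,0,1,-0.6,-0.12,0,0,1,-0.87,-0.18,0,0,1,-0.87,-0.18,0,0]'

```text
time_s: 30.03
ee_pos: [538.6, -197.8, 179.5]
ee_rot: [3.14, 0.002, -1.409]
contact_force: [-0.1, -0.5, -0.5]
gripper_width: 0.387
```

Call:
servo_tool --commands '[1,-0.3,-0.06,0,0,1,-0.6,-0.12,0,0,1,-0.87,-0.18,0,0,1,-0.87,-0.18,0,0]'

```text
time_s: 30.37
ee_pos: [543.0, -109.6, 179.7]
ee_rot: [3.141, 0.001, -1.409]
contact_force: [-1.1, -0.7, -0.6]
gripper_width: 0.385
```

Call:
servo_tool --commands '[1,-0.3,-0.06,0,0,1,-0.6,-0.12,0,0,1,-0.87,-0.18,0,0,1,-0.87,-0.18,0,0]'

```text
time_s: 30.7
ee_pos: [547.5, -21.0, 179.8]
ee_rot: [3.142, 0.001, -1.409]
contact_force: [-0.1, -1.2, -0.9]
gripper_width: 0.384
```

Call:
servo_tool --commands '[1,-0.3,-0.06,0,0,1,-0.6,-0.12,0,0,1,-0.87,-0.18,0,0,1,-0.87,-0.18,0,0,1,-0.87,-0.18,0,0]'

```text
time_s: 31.12
ee_pos: [551.1, 65.3, 179.7]
ee_rot: [3.14, -0.0, -1.411]
contact_force: [-0.1, -0.3, -1.2]
gripper_width: 0.386
```

```bash
python3 - <<'E'
from h import *
s=readout.sense(); print(s['ee_pos'],s['ee_rot'],s['gripper_width']); print(shift(550.3,64.9,61))
f=cam('scene')
for r in caps(f)[1:]: print(r)
E
```

```text
[551.10666466  65.31927511 179.70188447] [ 3.14021121e+00 -2.01542218e-04 -1.41106456e+00] 0.3856394784793965
[0.003 0.007 1.187]
([-387.8, -391.9], [-387.1, -392.4, 52.8], [58, 100, 30, 11, 117])
([392.0, -391.8], [393.4, -391.5, 55.4], [92, 222, 13, 11, 120])
([781.0, -235.7], [782.0, -234.8, 53.6], [186, 311, 31, 13, 133])
```

Call:
servo_tool --commands '[1,0,0.01,0.4,0,1,0,0.01,0.8,0,1,0,0.01,1,0,1,0,0.01,1,0]'

```text
time_s: 31.5
ee_pos: [546.3, 61.9, 75.4]
ee_rot: [3.13, -0.002, -1.416]
contact_force: [-1.3, 0.6, -0.3]
gripper_width: 0.385
```

Call:
servo_tool --commands '[1,0,0,0.06,0,1,0,0,0.11,0,1,0,0,0.15,0,1,0,0,0.18,0,1,0,0,0.18,0,1,0,0,0.18,0]'

```text
time_s: 32.0
ee_pos: [550.4, 65.0, 63.2]
ee_rot: [-3.14, 0.0, -1.412]
contact_force: [0.9, 0.3, -0.6]
gripper_width: 0.386
```

Call:
servo_tool --commands '[-0.3,0,0,0.01,0,-0.3,0,0,0.01,0,-0.3,0,0,0.01,0,-0.3,0,0,0.01,0,-0.3,0,0,-0.3,0,-0.3,0,0,-0.7,0,-0.3,0,0,-1,0,-0.3,0,0,-1,0]'

```text
time_s: 32.67
ee_pos: [554.2, 66.0, 169.8]
ee_rot: [-3.127, 0.001, -1.411]
contact_force: [-0.1, 0.1, 0.2]
gripper_width: 0.649
```

Call:
servo_tool --commands '[-0.3,0.3,0.15,-0.2,0,-0.3,0.6,0.31,-0.2,0,-0.3,0.85,0.46,-0.2,0,-0.3,0.85,0.46,-0.2,0]'

```text
time_s: 33.0
ee_pos: [515.6, -29.5, 182.7]
ee_rot: [3.14, 0.0, -1.416]
contact_force: [-0.3, -1.0, 0.0]
gripper_width: 0.649
```

Call:
servo_tool --commands '[-0.3,0.3,0.16,0,0,-0.3,0.6,0.32,0,0,-0.3,0.85,0.46,0,0,-0.3,0.85,0.46,0,0]'

```text
time_s: 33.33
ee_pos: [484.1, -120.3, 182.3]
ee_rot: [3.14, 0.0, -1.417]
contact_force: [-0.1, -0.1, 0.5]
gripper_width: 0.649
```

Call:
servo_tool --commands '[-0.3,0.3,0.16,0,0,-0.3,0.6,0.32,0,0,-0.3,0.85,0.46,0,0,-0.3,0.85,0.46,0,0]'

```text
time_s: 33.67
ee_pos: [452.7, -211.3, 182.3]
ee_rot: [3.141, -0.0, -1.417]
contact_force: [-0.2, 0.2, 0.4]
gripper_width: 0.654
```

Call:
servo_tool --commands '[-0.3,0.3,0.16,0,0,-0.3,0.6,0.32,0,0,-0.3,0.85,0.46,0,0,-0.3,0.85,0.46,0,0]'

```text
time_s: 34.0
ee_pos: [421.2, -302.5, 182.3]
ee_rot: [3.141, -0.0, -1.416]
contact_force: [0.2, 0.2, -0.2]
gripper_width: 0.648
```

Call:
servo_tool --commands '[-0.3,0.2,0.11,0,0,-0.3,0.2,0.11,0,0,-0.3,0.2,0.11,0,0,-0.3,0.2,0.11,0,0]'

```text
time_s: 34.33
ee_pos: [414.7, -320.7, 182.4]
ee_rot: [-3.142, 0.0, -1.412]
contact_force: [0.2, 1.0, -0.0]
gripper_width: 0.648
```

```bash
python3 - <<'E'
from h import *
s=readout.sense(); print(s['ee_pos'],s['ee_rot'],s['gripper_width'])
print(caps(cam('wrist')))
f=cam('scene'); print(seat(f)); print(shift(391,-392.5,54))
E
```

```text
[ 414.67958069 -320.65988528  182.41106643] [-3.14155866e+00  2.40367289e-04 -1.41211662e+00] 0.6482011219594292
[([593.2, -451.6], [593.7, -451.4, 53.3], [76, 1, 38, 44, 1192]), ([520.7, -453.3], [521.0, -453.5, 53.2], [162, 14, 40, 46, 1370]), ([390.1, -393.7], [389.9, -393.8, 53.2], [305, 116, 37, 38, 1113]), ([606.1, -256.1], [606.7, -255.5, 53.1], [71, 224, 32, 29, 732])]
[[2.9, 123.0, 63.2, 34], [2.7, 42.2, 60.9, 105], [2.7, -19.2, 61.3, 215], [3.2, -81.6, 61.5, 121]]
[0.673 0.349 1.285]
```

Call:
servo_tool --commands '[-0.3,0.35,0.18,0.1,0,-0.3,0.68,0.35,0.4,0,-0.3,0.68,0.35,0.8,0,-0.3,0.68,0.35,1,0,-0.3,0.68,0.35,1,0]'

```text
time_s: 34.85
ee_pos: [387.3, -391.8, 77.4]
ee_rot: [3.133, 0.008, -1.414]
contact_force: [0.4, 0.3, -0.4]
gripper_width: 0.65
```

Call:
servo_tool --commands '[-0.3,0,0,0.2,0,-0.3,0,0,0.28,0,-0.3,0,0,0.28,0,1,0,0,0.28,0,1,0,0,0.28,0,1,0,0,0.28,0,1,0,0,0.28,0,1,0,0,0.28,0,1,0,0,0.28,0,1,0,0,0.28,0,1,0,0,0.28,0]'

```text
time_s: 35.77
ee_pos: [390.7, -394.3, 55.4]
ee_rot: [-3.141, -0.001, -1.412]
contact_force: [-0.5, 0.7, 6.0]
gripper_width: 0.386
```

Call:
servo_tool --commands '[1,0,0,-0.15,0,1,0,0,-0.45,0,1,0,0,-0.8,0,1,0,0,-1,0,1,0,0,-1,0]'

```text
time_s: 36.18
ee_pos: [392.9, -395.8, 159.4]
ee_rot: [-3.134, -0.007, -1.412]
contact_force: [0.3, 0.1, -0.7]
gripper_width: 0.385
```

Call:
servo_tool --commands '[1,-0.3,-0.15,-0.26,0,1,-0.6,-0.3,-0.26,0,1,-0.94,-0.46,-0.26,0,1,-0.94,-0.46,-0.26,0]'

```text
time_s: 36.52
ee_pos: [421.5, -289.5, 179.8]
ee_rot: [3.141, 0.002, -1.408]
contact_force: [-0.2, -0.5, -1.8]
gripper_width: 0.385
```

Call:
servo_tool --commands '[1,-0.3,-0.15,0,0,1,-0.6,-0.3,0,0,1,-0.94,-0.46,0,0,1,-0.94,-0.46,0,0]'

```text
time_s: 36.85
ee_pos: [452.5, -189.7, 179.5]
ee_rot: [3.141, 0.001, -1.407]
contact_force: [-0.4, 0.0, -1.2]
gripper_width: 0.386
```

Call:
servo_tool --commands '[1,-0.3,-0.15,0,0,1,-0.6,-0.3,0,0,1,-0.94,-0.46,0,0,1,-0.94,-0.46,0,0]'

```text
time_s: 37.18
ee_pos: [483.7, -89.8, 179.7]
ee_rot: [-3.141, 0.001, -1.407]
contact_force: [-0.9, -0.6, 0.1]
gripper_width: 0.386
```

Call:
servo_tool --commands '[1,-0.3,-0.15,0,0,1,-0.6,-0.3,0,0,1,-0.94,-0.46,0,0,1,-0.94,-0.46,0,0]'

```text
time_s: 37.52
ee_pos: [514.7, 10.3, 179.7]
ee_rot: [-3.14, 0.001, -1.408]
contact_force: [0.0, 0.2, -0.8]
gripper_width: 0.382
```

Call:
servo_tool --commands '[1,-0.3,-0.15,0,0,1,-0.6,-0.3,0,0,1,-0.93,-0.46,0,0,1,-0.93,-0.46,0,0,1,-0.93,-0.46,0,0]'

```text
time_s: 37.93
ee_pos: [543.4, 106.3, 179.0]
ee_rot: [3.139, -0.0, -1.411]
contact_force: [-0.5, -1.2, -2.5]
gripper_width: 0.386
```

```bash
python3 - <<'E'
from h import *
s=readout.sense(); print(s['ee_pos'],s['ee_rot'],s['gripper_width']); print(shift(543.6,106.3,61))
E
```

```text
[543.44015259 106.30910755 179.0179782 ] [ 3.13908013e+00 -2.87502651e-04 -1.41065277e+00] 0.38572449405793313
[ 0.    -0.005  1.18 ]
```

Call:
servo_tool --commands '[1,0,0,0.4,0,1,0,0,0.8,0,1,0,0,1,0,1,0,0,1,0]'

```text
time_s: 38.27
ee_pos: [539.2, 102.3, 75.0]
ee_rot: [3.129, -0.003, -1.415]
contact_force: [-0.4, -0.3, -1.7]
gripper_width: 0.387
```

Call:
servo_tool --commands '[1,0,0,0.06,0,1,0,0,0.11,0,1,0,0,0.15,0,1,0,0,0.17,0,1,0,0,0.17,0,1,0,0,0.17,0]'

```text
time_s: 38.77
ee_pos: [544.0, 105.5, 64.3]
ee_rot: [-3.14, 0.0, -1.412]
contact_force: [0.5, 0.6, -0.8]
gripper_width: 0.389
```

Call:
servo_tool --commands '[-0.3,0,0,0.01,0,-0.3,0,0,0.01,0,-0.3,0,0,0.01,0,-0.3,0,0,0.01,0,-0.3,0,0,-0.3,0,-0.3,0,0,-0.7,0,-0.3,0,0,-1,0,-0.3,0,0,-1,0]'

```text
time_s: 39.43
ee_pos: [547.7, 106.8, 170.9]
ee_rot: [-3.127, 0.002, -1.411]
contact_force: [0.8, 0.3, 0.1]
gripper_width: 0.646
```

Call:
servo_tool --commands '[-0.3,0,0,-0.5,0,-0.3,-0.4,-0.05,-1,0,-0.3,-0.84,-0.11,-1,0,-0.3,-0.84,-0.11,-1,0,-0.3,-0.84,-0.11,-1,0]'

```text
time_s: 39.85
ee_pos: [542.4, 193.9, 266.3]
ee_rot: [-3.135, 0.003, -1.409]
contact_force: [0.5, -0.2, 0.0]
gripper_width: 0.649
```

Call:
servo_tool --commands '[-1,-0.4,-0.05,-0.35,0,-1,-0.84,-0.11,-0.35,0,-1,-0.84,-0.11,-0.35,0,-1,-0.84,-0.11,-0.35,0]'

```text
time_s: 40.18
ee_pos: [538.7, 277.1, 297.9]
ee_rot: [3.141, 0.0, -1.409]
contact_force: [0.4, 0.1, 0.3]
gripper_width: 0.869
```

Call:
servo_tool --commands '[-1,-0.4,-0.05,0,0,-1,-0.84,-0.11,0,0,-1,-0.84,-0.11,0,0]'

```text
time_s: 40.43
ee_pos: [536.1, 363.0, 296.1]
ee_rot: [3.14, -0.0, -1.409]
contact_force: [1.4, -0.0, -0.5]
gripper_width: 0.986
```

Call:
servo_tool --commands '[-1,-0.4,-0.05,0,0,-1,-0.84,-0.11,0,0,-1,-0.84,-0.11,0,0]'

```text
time_s: 40.68
ee_pos: [533.4, 448.1, 295.1]
ee_rot: [3.139, -0.001, -1.409]
contact_force: [0.3, -0.5, -0.7]
gripper_width: 1.0
```

Call:
servo_tool --commands '[-1,-0.4,-0.05,0,0,-1,-0.84,-0.11,0,0,-1,-0.84,-0.11,0,0,-1,-0.84,-0.11,0,0,-1,-0.84,-0.11,0,0]'

```text
time_s: 41.1
ee_pos: [531.9, 527.7, 297.0]
ee_rot: [3.14, -0.002, -1.413]
contact_force: [0.4, 0.4, 0.2]
gripper_width: 1.0
```

```bash
python3 - <<'E'
from h import *
s=readout.sense(); print(s['ee_pos'],s['ee_rot'])
print(seat(cam('scene')))
f=cam('wrist'); np.save('pics/w5.npy',f,allow_pickle=True); cv2.imwrite('pics/w5.png',f['color'])
hsv=cv2.cvtColor(f['color'],cv2.COLOR_BGR2HSV).astype(int); P=cloud(f);z=P[...,2]
m=((z>4)&(z<13)&(P[...,1]>200)&(hsv[...,2]>60)&(hsv[...,1]<80)).astype(np.uint8); k,l,st,c=cv2.connectedComponentsWithStats(m); i=1+st[1:,4].argmax()
q=ray(f,np.argwhere(l==i)[:,::-1],8)[:,:2].astype(np.float32); print('plate',cv2.minAreaRect(q),st[i])
m=((hsv[...,0]>3)&(hsv[...,0]<22)&(hsv[...,1]>150)&(z>40)&(z<56)).astype(np.uint8); k,l,st,c=cv2.connectedComponentsWithStats(m); i=1+st[1:,4].argmax()
q=ray(f,np.argwhere(l==i)[:,::-1],50)[:,:2].astype(np.float32); print('handle top',cv2.minAreaRect(q),st[i])
E
```

```text
[531.9253809  527.67198243 296.9963111 ] [ 3.13957472e+00 -2.25703555e-03 -1.41268541e+00]
[[3.0, 122.8, 62.8, 35], [2.9, 86.5, 61.1, 101], [1.5, 42.0, 60.9, 95], [2.9, -20.2, 61.4, 220], [2.7, -81.0, 61.6, 116], [4.1, -122.7, 64.4, 36]]
plate ((538.5103759765625, 405.446533203125), (84.54655456542969, 213.48641967773438), 8.380041122436523) [ 261    0   66  166 9417]Traceback (most recent call last):
  File "<stdin>", line 8, in <module>
ValueError: attempt to get argmax of an empty sequence
```

View pics/w5.png

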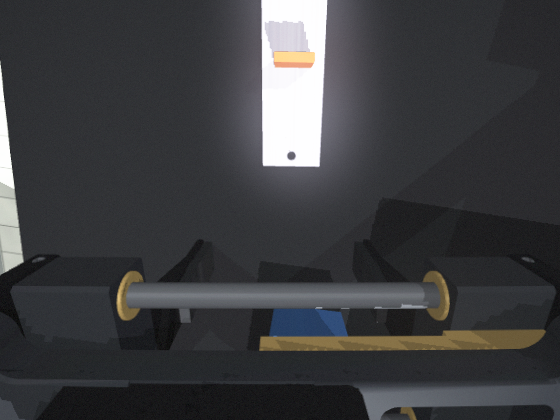

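Wrist view: plate with near hole at (291,155) and handle at (294,60); the far end is out of frame. I step 100 mm along and measure holes, edges and handle.

Call:
servo_tool --commands '[-1,0.5,0,0,0,-1,1,0.03,0,0,-1,1,0.03,0,0,-1,1,0.03,0,0,-1,1,0.03,0,0,-1,1,0.03,0,0]'

```text
time_s: 41.7
ee_pos: [544.8, 429.1, 299.4]
ee_rot: [-3.141, 0.001, -1.413]
contact_force: [0.9, 0.3, -0.2]
gripper_width: 1.001
```

```bash
python3 - <<'E'
from h import *
s=readout.sense(); print(s['ee_pos'],s['ee_rot'])
f=cam('wrist'); np.save('pics/w6.npy',f,allow_pickle=True); cv2.imwrite('pics/w6.png',f['color'])
hsv=cv2.cvtColor(f['color'],cv2.COLOR_BGR2HSV).astype(int); P=cloud(f);z=P[...,2]
m=((z>4)&(z<13)&(P[...,1]>200)&(hsv[...,2]>60)&(hsv[...,1]<80)).astype(np.uint8); k,l,st,c=cv2.connectedComponentsWithStats(m); i=1+st[1:,4].argmax()
q=ray(f,np.argwhere(l==i)[:,::-1],8)[:,:2].astype(np.float32); R=cv2.minAreaRect(q); print('plate',R,st[i])
cs,h=cv2.findContours((l==i).astype(np.uint8),cv2.RETR_CCOMP,cv2.CHAIN_APPROX_NONE)
for c,hh in zip(cs,h[0]):
    M=cv2.moments(c)
    if hh[3]>=0 and M['m00']>15: u=(M['m10']/M['m00'],M['m01']/M['m00']); print('hole',np.round(u,1),M['m00'],ray(f,u,8).round(1))
m=((hsv[...,0]>3)&(hsv[...,0]<25)&(hsv[...,1]>120)&(hsv[...,2]>120)); m[240:]=0; m=m.astype(np.uint8); k,l,st,c=cv2.connectedComponentsWithStats(m); i=1+st[1:,4].argmax(); Q=P[l==i]
print('handle',st[i],np.nanmedian(Q,0),np.nanmax(Q[:,2])); T=Q[Q[:,2]>46]; print(len(T)); print(len(T)>3 and cv2.minAreaRect(T[:,:2].astype(np.float32)))
E
```

```text
[544.75516902 429.05007959 299.35263734] [-3.14068372e+00  1.07811925e-03 -1.41336900e+00]
plate ((543.4578247070312, 372.48638916015625), (84.06056213378906, 279.72955322265625), 8.214888572692871) [  261    28    64   199 11048]
hole [288.4 217.1] 55.5 [[525.6 495.3   8. ]]
hole [290.6 138. ] 460.5 [[542.4 374.6   8. ]]
hole [292.  41.] 91.0 [[561.4 249.9   8. ]]
handle [273 134  37  10 335] [543.57555033 372.94983944  49.13140049] 51.6960304602581
331
((543.1134643554688, 372.7998352050781), (47.64164352416992, 11.588066101074219), 7.924263000488281)
```

Plate centre (543.4, 372.6), yaw 8.25°. The holes, outline (84 x 280) and handle all agree. Next I move over it and turn.

Call:
servo_tool --commands '[-1,0.3,0.05,0,-0.04,-1,0.56,0.1,0,-0.495,-1,0.56,0.1,0,-0.495,-1,0.56,0.1,0,-0.495,-1,0.56,0.1,0,-0.495,-1,0.56,0.1,0,-0.495,-1,0.56,0.1,0,-0.495,-1,0.56,0.1,0,-0.495,-1,0.56,0.1,0,-0.495,-1,0.56,0.1,0,-0.495,-1,0.56,0.1,0,-0.495,-1,0.56,0.1,0,-0.495,-1,0.56,0.1,0,-0.495,-1,0.56,0.1,0,-0.495,-1,0.56,0.1,0,-0.495,-1,0.56,0.1,0,-0.495]' --force 40

```text
time_s: 43.08
ee_pos: [543.4, 373.3, 298.2]
ee_rot: [3.141, 0.0, 0.142]
contact_force: [0.0, 0.9, -0.3]
gripper_width: 1.001
```

Call:
servo_tool --commands '[-1,0,0,0.4,0,-1,0,0,0.8,0,-1,0,0,1,0,-1,0,0,1,0]'

```text
time_s: 43.42
ee_pos: [540.8, 370.8, 192.1]
ee_rot: [3.135, 0.01, 0.141]
contact_force: [-0.3, -0.3, -1.7]
gripper_width: 1.005
```

Call:
servo_tool --commands '[-1,0,0,0.4,0,-1,0,0,0.8,0,-1,0,0,1,0,-1,0,0,1,0,-1,0,0,1,0,-1,0,0,1,0]'

```text
time_s: 43.92
ee_pos: [545.3, 374.3, 101.7]
ee_rot: [-3.139, -0.005, 0.143]
contact_force: [-0.6, -0.7, 1.2]
gripper_width: 0.995
```

```bash
python3 - <<'E'
from h import *
s=readout.sense(); print(s['ee_pos'],s['ee_rot'],shift(543.4,372.6,38),(np.radians(8.25)-s['ee_rot'][2])/-np.pi)
E
```

```text
[545.28710608 374.26153268 101.71117911] [-3.13895549 -0.00495228  0.14324589] [-0.024  0.015  0.637] -0.00023675053607499313
```

Call:
servo_tool --commands '[-1,0,0.01,0.2,0,-1,0,0.01,0.4,0,-1,0,0.01,0.55,0,-1,0,0.01,0.61,0,-1,0,0.01,0.61,0,-1,0,0.01,0.61,0,-1,0,0.01,0.61,0]'

```text
time_s: 44.5
ee_pos: [544.8, 372.8, 39.8]
ee_rot: [-3.139, -0.003, 0.143]
contact_force: [0.6, 0.7, -0.2]
gripper_width: 1.0
```

Call:
servo_tool --commands '[1,0,0,0,0,1,0,0,0,0,1,0,0,0,0,1,0,0,0,0,1,0,0,0,0,1,0,0,0,0,1,0,0,0,0,1,0,0,0,0,1,0,0,0,0,1,0,0,0,0,1,0,0,0,0,1,0,0,0,0,1,0,0,0,0,1,0,0,0,0,1,0,0,0,0,1,0,0,0,0,1,0,0,0,0,1,0,0,0,0]'

```text
time_s: 46.0
ee_pos: [543.7, 371.9, 37.5]
ee_rot: [-3.141, -0.0, 0.143]
contact_force: [0.0, 2.1, -0.7]
gripper_width: 0.13
```

Call:
servo_tool --commands '[1,0,0,-0.05,0,1,0,0,-0.12,0,1,0,0,-0.2,0,1,0,0,-0.2,0,1,0,0,-0.2,0,1,0,0,-0.2,0]'

```text
time_s: 46.5
ee_pos: [543.4, 371.5, 57.6]
ee_rot: [3.142, 0.0, 0.142]
contact_force: [-0.7, 0.9, -3.6]
gripper_width: 0.134
```

```bash
python3 - <<'E'
from h import *
s=readout.sense(); print(s['ee_pos'],s['ee_rot'],s['gripper_width'],s['contact_force'],s['wrist_torque'])
E
```

```text
[543.43175823 371.45749467  57.55332933] [3.14154724e+00 4.29688501e-04 1.42281768e-01] 0.13434321805020258 [-0.7256332   0.88941645 -3.62711974] [-0.0993171   0.14446843  0.01688278]
```

Call:
servo_tool --commands '[1,0,0,-0.1,0,1,0,0,-0.3,0,1,0,0,-0.5,0,1,0,0,-0.7,0,1,0,0,-0.9,0,1,0,0,-1,0,1,0,0,-1,0]'

```text
time_s: 47.08
ee_pos: [544.9, 372.8, 161.1]
ee_rot: [-3.138, -0.005, 0.143]
contact_force: [0.3, -0.2, -3.3]
gripper_width: 0.136
```

Call:
servo_tool --commands '[1,0,0,-0.2,0,1,0,0,-0.35,0,1,-0.01,0.1,-0.35,0,1,-0.03,0.25,-0.35,0,1,-0.04,0.42,-0.35,0,1,-0.06,0.6,-0.35,0,1,-0.08,0.75,-0.35,0,1,-0.09,0.86,-0.35,0]'

```text
time_s: 47.75
ee_pos: [546.5, 282.1, 191.7]
ee_rot: [3.14, 0.002, 0.141]
contact_force: [-0.3, 0.2, -5.3]
gripper_width: 0.133
```

Call:
servo_tool --commands '[1,-0.02,0.16,0,0,1,-0.03,0.33,0,0,1,-0.05,0.5,0,0,1,-0.07,0.67,0,0,1,-0.09,0.86,0,0]'

```text
time_s: 48.17
ee_pos: [550.3, 197.3, 192.6]
ee_rot: [-3.141, -0.0, 0.143]
contact_force: [0.7, 0.4, -3.6]
gripper_width: 0.14
```

Call:
servo_tool --commands '[1,-0.02,0.16,0,0,1,-0.03,0.33,0,0,1,-0.05,0.5,0,0,1,-0.07,0.67,0,0,1,-0.09,0.86,0,0]'

```text
time_s: 48.58
ee_pos: [553.5, 111.0, 192.7]
ee_rot: [-3.141, -0.0, 0.143]
contact_force: [0.3, 0.2, -2.9]
gripper_width: 0.132
```

Call:
servo_tool --commands '[1,-0.02,0.16,0,0,1,-0.03,0.33,0,0,1,-0.05,0.5,0,-0.005,1,-0.07,0.64,0,-0.005,1,-0.08,0.75,0,-0.005,1,-0.09,0.82,0,-0.005,1,-0.09,0.86,0,-0.005,1,-0.09,0.88,0,-0.005,1,-0.09,0.88,0,-0.005,1,-0.09,0.88,0,-0.005]'

```text
time_s: 49.42
ee_pos: [557.3, 24.5, 192.5]
ee_rot: [-3.141, -0.0, 0.159]
contact_force: [0.9, 0.8, -3.9]
gripper_width: 0.133
```

```bash
python3 - <<'E'
from h import *
s=readout.sense(); print(s['ee_pos'],s['ee_rot'],s['gripper_width'],s['contact_force'],s['wrist_torque']); print(shift(557,23.4,102))
a=cam('scene'); b=cam('side'); w=cam('wrist'); 
for n,f in(('sc',a),('si',b),('wr',w)): np.save(f'pics/p_{n}.npy',f,allow_pickle=True)
cv2.imwrite('pics/p1.png',np.hstack([cv2.resize(a['color'][130:280,190:350],(400,375),interpolation=2),cv2.resize(b['color'][130:280,220:380],(400,375),interpolation=2)]))
E
```

```text
[557.31261378  24.52203346 192.54325938] [-3.14146244e+00 -2.01923576e-04  1.58737315e-01] 0.13325972102050992 [ 0.91283878  0.75479239 -3.93946106] [-0.09447191  0.10552493  0.01408808]
[-0.005  0.011  0.905]
```

View pics/p1.png

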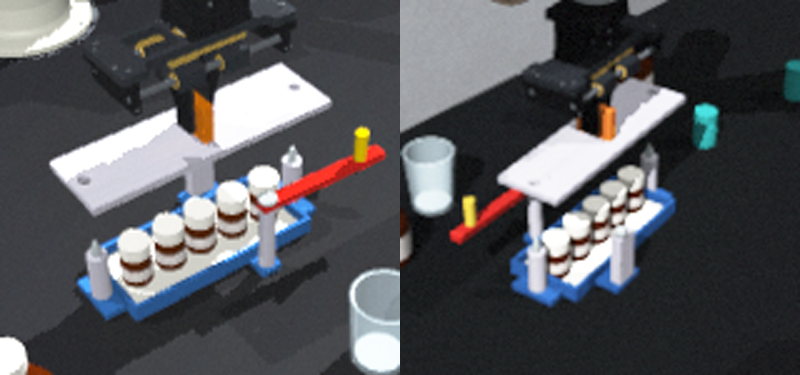

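Both views show five jars upright in the tray, the bar open and the plate level above. Hole and pin pixels are readable, so I check alignment from these views.

```bash
python3 - <<'E'
from h import *
D={'sc':([(307.2,165.2),(223.6,202)],[(306.4,189.5),(228.4,227)]),'si':([(272.8,203.2),(320.8,166.8)],[(274.4,227),(319.6,189.8)])}
for n,(h,p) in D.items():
    f=np.load(f'pics/p_{n}.npy',allow_pickle=True).item(); H=ray(f,h,162.5)[:,:2]; Q=ray(f,p,82)[:,:2]
    print(n,'holes',H.round(1).tolist(),'pins',Q.round(1).tolist(),'pins-holes mid',(Q.mean(0)-H.mean(0)).round(1),'yaw',np.degrees(np.arctan2(*(H[0]-H[1])*[-1,1])),np.degrees(np.arctan2(*(Q[0]-Q[1])*[-1,1])))
    # plate top outline from depth
    P=cloud(f); hsv=cv2.cvtColor(f['color'],cv2.COLOR_BGR2HSV).astype(int)
    m=(abs(P[...,2]-162.5)<6)&(hsv[...,1]<60)&(abs(P[...,0]-557)<80)&(abs(P[...,1]-23)<170); q=P[m]; R=cv2.minAreaRect(q[:,:2].astype(np.float32)); print(R,np.median(q[:,2]))
    A=np.c_[q[:,:2]-[557,23],np.ones(len(q))]; print('tilt',np.linalg.lstsq(A,q[:,2],rcond=None)[0])
E
```

```text
sc holes [[536.8, 148.0], [575.7, -98.6]] pins [[537.6, 148.0], [577.9, -96.4]] pins-holes mid [1.5 1.1] yaw 8.948785693036058 9.365977663839029
((556.8387451171875, 25.522544860839844), (88.16905975341797, 282.8598937988281), 8.894509315490723) 164.62802689563813
tilt [-1.73310940e-02 -2.14830765e-03  1.64414626e+02]
si holes [[533.4, 153.3], [570.5, -95.6]] pins [[526.9, 156.3], [564.6, -86.0]] pins-holes mid [-6.2  6.3] yaw 8.46452808842277 8.844529158396107
((555.499755859375, 26.357131958007812), (88.15872955322266, 289.1325988769531), 8.752985954284668) 159.9724687294372
tilt [-9.05459161e-04  5.20502376e-04  1.60077397e+02]
```

Call:
servo_tool --commands '[1,0,0.01,0.08,0,1,-0.01,0.02,0.18,0,1,-0.01,0.02,0.28,0,1,-0.01,0.02,0.38,0,1,-0.01,0.02,0.48,0,1,-0.01,0.02,0.56,0,1,-0.01,0.02,0.62,0,1,-0.01,0.02,0.65,0,1,-0.01,0.02,0.65,0,1,-0.01,0.02,0.65,0,1,-0.01,0.02,0.65,0]'

```text
time_s: 50.48
ee_pos: [557.0, 22.1, 128.1]
ee_rot: [-3.142, -0.001, 0.158]
contact_force: [0.1, -0.4, -3.6]
gripper_width: 0.132
```

```bash
python3 - <<'E'
from h import *
s=readout.sense(); print(s['ee_pos'],s['ee_rot'],s['gripper_width'],s['contact_force'],s['wrist_torque']); print(shift(557.1,22.6,102))
a=cam('scene'); b=cam('side'); 
cv2.imwrite('pics/p2.png',np.hstack([cv2.resize(a['color'][150:270,210:330],(400,400),interpolation=2),cv2.resize(b['color'][150:270,240:360],(400,400),interpolation=2)]))
E
```

```text
[556.99556267  22.06190231 128.12120432] [-3.14156357e+00 -1.34663227e-03  1.58439161e-01] 0.13233779449489327 [ 0.10806297 -0.40970014 -3.63809294] [-0.13006295  0.16279891  0.01432557]
[ 0.002 -0.005  0.261]
```

View pics/p2.png

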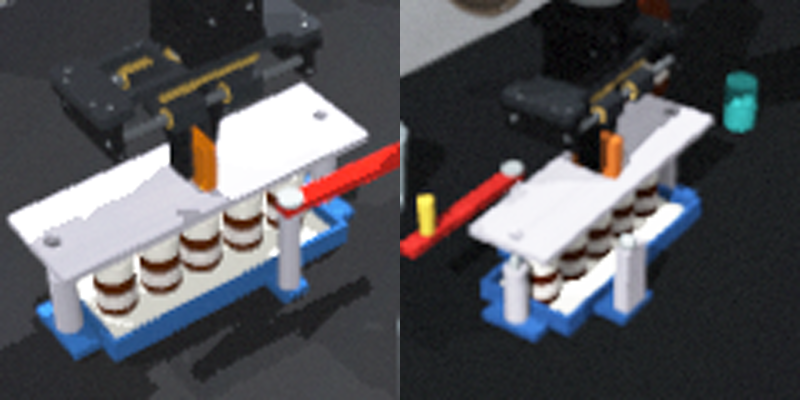

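Both views show the plate level over the pins and clear of the bar. I lower slowly while watching the force.

Call:
servo_tool --commands '[1,0,0,0.02,0,1,0,0,0.04,0,1,0,0,0.06,0,1,0,0,0.08,0,1,0,0,0.1,0,1,0,0,0.115,0,1,0,0,0.12,0,1,0,0,0.12,0]'

```text
time_s: 51.25
ee_pos: [556.6, 22.1, 115.4]
ee_rot: [-3.142, -0.0, 0.158]
contact_force: [-0.3, 0.4, -3.6]
gripper_width: 0.139
```

```bash
python3 -c "
from h import *
s=readout.sense(); print(s['ee_pos'],s['ee_rot'],s['contact_force'],s['wrist_torque'])"
```

```text
[556.57790995  22.06195673 115.40316317] [-3.14153975e+00 -5.40047824e-06  1.58304092e-01] [-0.26514954  0.42854198 -3.61076622] [-0.021908    0.09847031  0.0312073 ]
```

Call:
servo_tool --commands '[1,0,0,0.01,0,1,0,0,0.025,0,1,0,0,0.04,0,1,0,0,0.05,0,1,0,0,0.06,0,1,0,0,0.06,0,1,0,0,0.06,0]'

```text
time_s: 51.83
ee_pos: [557.4, 23.2, 109.9]
ee_rot: [-3.14, -0.003, 0.159]
contact_force: [0.7, 5.6, -2.4]
gripper_width: 0.135
```

```bash
python3 -c "
from h import *
s=readout.sense(); print(s['ee_pos'],s['ee_rot'],s['contact_force'],s['wrist_torque'])"
```

```text
[557.35367287  23.22816752 109.85961545] [-3.14008109e+00 -2.83988247e-03  1.58529639e-01] [ 0.70363927  5.56731119 -2.37398907] [ 1.59587362  0.16632758 -0.00198045]
```

Call:
servo_tool --commands '[1,0,-0.01,0,0,1,0,-0.018,0,0,1,0,-0.018,0,0,1,0,-0.018,0,0]'

```text
time_s: 52.17
ee_pos: [556.3, 23.8, 109.4]
ee_rot: [-3.142, -0.0, 0.158]
contact_force: [1.8, 2.4, -3.2]
gripper_width: 0.134
```

```bash
python3 -c "
from h import *
s=readout.sense(); print(s['ee_pos'],s['ee_rot'],s['contact_force'],s['wrist_torque'])"
```

```text
[556.29540867  23.77381429 109.40409409] [-3.14154469e+00 -1.73373778e-04  1.58256698e-01] [ 1.79841541  2.37399741 -3.19325141] [ 0.53829226 -0.12824504 -0.01822364]
```

Force fell from 5.6 to 2.4 N. A bit more the same way (+y, +x), then down.

Call:
servo_tool --commands '[1,0.01,-0.01,0,0,1,0.01,-0.01,0.01,0,1,0.01,-0.01,0.02,0,1,0.01,-0.01,0.03,0,1,0.01,-0.01,0.03,0,1,0.01,-0.01,0.03,0]'

```text
time_s: 52.67
ee_pos: [556.8, 24.7, 106.3]
ee_rot: [3.141, 0.001, 0.158]
contact_force: [1.0, 0.2, -4.3]
gripper_width: 0.134
```

```bash
python3 -c "
from h import *
s=readout.sense(); print(s['ee_pos'],s['ee_rot'],s['contact_force'],s['wrist_torque'])"
```

```text
[556.80321015  24.69518426 106.30407084] [3.14142824e+00 7.77404328e-04 1.58116441e-01] [ 0.95444117  0.21738261 -4.32904009] [-0.08883762  0.13893772  0.00723389]
```

Clean, with no side force. Last few millimetres.

Call:
servo_tool --commands '[1,0,0,0.01,0,1,0,0,0.02,0,1,0,0,0.025,0,1,0,0,0.03,0,1,0,0,0.03,0,1,0,0,0.03,0]'

```text
time_s: 53.17
ee_pos: [557.0, 24.9, 103.5]
ee_rot: [3.142, 0.0, 0.158]
contact_force: [0.1, 0.7, -5.4]
gripper_width: 0.138
```

```bash
python3 -c "
from h import *
s=readout.sense(); print(s['ee_pos'],s['ee_rot'],s['contact_force'],s['wrist_torque'])"
```

```text
[557.04533794  24.90516448 103.52698417] [3.14154209e+00 8.32155701e-05 1.58357828e-01] [ 0.07611041  0.66846297 -5.43354642] [-0.01880062  0.10378542 -0.01321938]
```

Call:
servo_tool --commands '[1,0,0,0.005,0,1,0,0,0.01,0,1,0,0,0.015,0,1,0,0,0.02,0,1,0,0,0.02,0,1,0,0,0.02,0]'

```text
time_s: 53.67
ee_pos: [557.0, 24.9, 101.5]
ee_rot: [-3.142, 0.0, 0.158]
contact_force: [-0.0, 0.8, -4.1]
gripper_width: 0.133
```

```bash
python3 -c "
from h import *
s=readout.sense(); print(s['ee_pos'],s['ee_rot'],s['contact_force'],s['wrist_torque'])"
```

```text
[557.03669639  24.91118673 101.52655929] [-3.14157556e+00  3.66117028e-05  1.58327625e-01] [-0.04937252  0.7557734  -4.14952948] [-0.1287042   0.16343349  0.0098955 ]
```

Call:
servo_tool --commands '[1,0,0,0.005,0,1,0,0,0.01,0,1,0,0,0.01,0,1,0,0,0.01,0]'

```text
time_s: 54.0
ee_pos: [557.1, 24.9, 101.5]
ee_rot: [3.141, -0.0, 0.159]
contact_force: [-3.6, 0.9, 4.6]
gripper_width: 0.133
```

```bash
python3 -c "
from h import *
s=readout.sense(); print(s['ee_pos'],s['ee_rot'],s['contact_force'],s['wrist_torque'])"
```

```text
[557.09033987  24.89347488 101.45573666] [ 3.14142692e+00 -3.99194041e-04  1.58596769e-01] [-3.61706854  0.88176862  4.61862129] [ 0.06285599  1.28988537 -0.01246506]
```

Home: the upward reaction appeared at z 101.5, as expected from the grip height. Release and look.

Call:
servo_tool --commands '[0.3,0,0,0,0,-0.5,0,0,0,0,-0.5,0,0,0,0,-0.5,0,0,0,0,-0.5,0,0,0,0,-0.5,0,0,0,0,-0.5,0,0,0,0,-0.5,0,0,0,0,-0.5,0,0,-0.1,0,-0.5,0,0,-0.3,0,-0.5,0,0,-0.6,0,-0.5,0,0,-1,0,-0.5,0,0,-1,0,-0.5,0,0,-1,0]'

```text
time_s: 55.17
ee_pos: [558.7, 25.3, 204.3]
ee_rot: [-3.141, -0.008, 0.159]
contact_force: [-0.0, 0.4, -0.5]
gripper_width: 0.75
```

Call:
servo_tool --commands '[-0.5,0,-0.3,-0.3,0,-0.5,0.2,-0.7,-0.3,0,-0.5,0.25,-0.8,-0.3,0,-0.5,0.25,-0.8,-0.3,0,-0.5,0.25,-0.8,-0.3,0]'

```text
time_s: 55.58
ee_pos: [568.4, 108.2, 229.2]
ee_rot: [3.141, 0.003, 0.16]
contact_force: [-1.0, -0.2, 0.2]
gripper_width: 0.749
```

```bash
python3 - <<'E'
from h import *
s=readout.sense(); print(s['ee_pos'],s['ee_rot'],s['gripper_width'])
a=cam('scene'); b=cam('side')
for n,f in(('scene',a),('side',b)):
    P=cloud(f); hsv=cv2.cvtColor(f['color'],cv2.COLOR_BGR2HSV).astype(int)
    m=(abs(P[...,2]-72)<7)&(hsv[...,1]<60)&(hsv[...,2]>80)&(abs(P[...,0]-557)<65)&(abs(P[...,1]-23)<150); q=P[m]; A=np.c_[q[:,:2]-[557,23],np.ones(len(q))]
    print(n,len(q),'top z',np.median(q[:,2]),'fit',np.linalg.lstsq(A,q[:,2],rcond=None)[0].round(4),cv2.minAreaRect(q[:,:2].astype(np.float32)))
cv2.imwrite('pics/p3.png',np.hstack([cv2.resize(a['color'][150:270,210:330],(400,400),interpolation=2),cv2.resize(b['color'][150:270,240:360],(400,400),interpolation=2)]))
h=np.array([615.8,73.4]); k=h+119*np.array([np.cos(np.radians(97.1)),np.sin(np.radians(97.1))]); print(k,shift(*k,124.5))
E
```

```text
[568.39707149 108.23348022 229.2008963 ] [3.14106439e+00 3.00443208e-03 1.59598766e-01] 0.7494226047817438
scene 2191 top z 73.5359840490911 fit [-1.09000e-02 -0.00000e+00  7.34567e+01] ((569.862548828125, 26.973716735839844), (118.13127136230469, 282.0464172363281), 8.163732528686523)
side 1259 top z 70.26367752541807 fit [-1.01000e-02  9.30000e-03  7.00958e+01] ((567.780517578125, 28.658447265625), (112.74480438232422, 285.077392578125), 9.161073684692383)
[601.09142427 191.48750061] [ 0.459 -0.784  1.048]
```

View pics/p3.png

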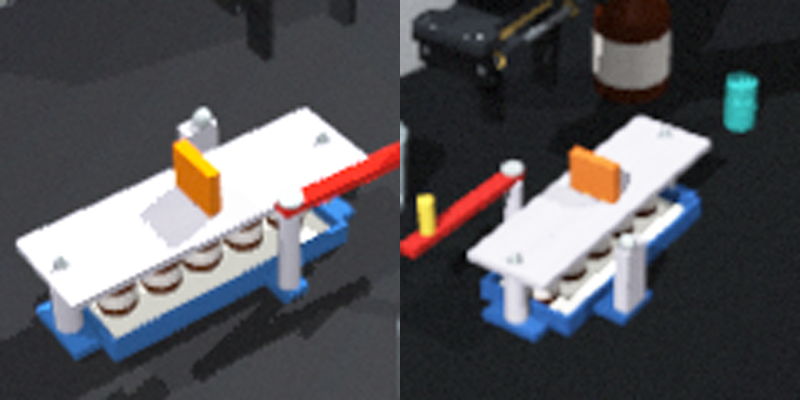

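The plate sits home with both pins showing through, level, top about 72 mm. Next the knob.

Call:
servo_tool --commands '[-0.5,0.2,-0.4,0,0.04,-0.5,0.46,-0.78,0,0.511,-0.5,0.46,-0.78,0,0.511,-0.5,0.46,-0.78,0,0.511,-0.5,0.46,-0.78,0,0.511,-0.5,0.46,-0.78,0,0.511,-0.5,0.46,-0.78,0,0.511,-0.5,0.46,-0.78,0,0.511,-0.5,0.46,-0.78,0,0.511,-0.5,0.46,-0.78,0,0.511,-0.5,0.46,-0.78,0,0.511,-0.5,0.46,-0.78,0,0.511,-0.5,0.46,-0.78,0,0.511,-0.5,0.46,-0.78,0,0.511,-0.5,0.46,-0.78,0,0.511,-0.5,0.46,-0.78,0,0.511,-0.5,0.46,-0.78,0,0.511,-0.5,0.46,-0.78,0,0.511]' --force 12

```text
time_s: 57.18
ee_pos: [602.2, 191.9, 230.5]
ee_rot: [3.141, -0.0, -1.446]
contact_force: [0.2, 0.6, -0.5]
gripper_width: 0.748
```

```bash
python3 - <<'E'
from h import *
s=readout.sense(); print(s['ee_pos'],s['ee_rot'],s['joint_positions']); print(shift(601.1,191.5,124.5))
f=cam('wrist'); hsv=cv2.cvtColor(f['color'],cv2.COLOR_BGR2HSV).astype(int); P=cloud(f)
m=(hsv[...,0]>20)&(hsv[...,0]<35)&(hsv[...,1]>120)&(hsv[...,2]>100)&(P[...,2]>100)&(P[...,2]<140); m[260:]=0; q=P[m]; print(len(q),np.nanmedian(q,0), np.nanmedian(q[q[:,2]>126],0))
E
```

```text
[602.23609125 191.85873399 230.49848261] [ 3.14145258e+00 -5.17234065e-05 -1.44635411e+00] [ 5.64004540e-01  4.06190091e-01  5.37527835e-03 -1.38999962e-05
 -1.17013028e+00 -4.39556903e-01]
[0.002 0.012 1.06 ]
299 [601.55907219 189.07740613 128.60322338] [601.33273696 191.89528107 129.04430249]
```

Call:
servo_tool --commands '[-0.5,0,0.01,0.3,0,-0.5,0,0.01,0.6,0,-0.5,0,0.01,0.85,0,-0.5,0,0.01,1,0,-0.5,0,0.01,1,0]'

```text
time_s: 57.65
ee_pos: [598.9, 190.9, 126.3]
ee_rot: [3.134, -0.003, -1.447]
contact_force: [-0.2, 0.1, -0.5]
gripper_width: 0.75
```

Call:
servo_tool --commands '[-0.5,0,0,0.06,0,-0.5,0,0,0.06,0,1,0,0,0.06,0,1,0,0,0.06,0,1,0,0,0.06,0,1,0,0,0.06,0,1,0,0,0.06,0,1,0,0,0.06,0,1,0,0,0.06,0,1,0,0,0.06,0,1,0,0,0.06,0,1,0,0,0.06,0,1,0,0,0.06,0,1,0,0,0.06,0,1,0,0,0.06,0,1,0,0,0.06,0]'

```text
time_s: 58.98
ee_pos: [601.3, 192.0, 124.5]
ee_rot: [3.142, -0.0, -1.447]
contact_force: [0.9, 0.3, 0.6]
gripper_width: 0.153
```

Call:
servo_tool --commands '[1,0.002,0.064,0,-0.017,1,0.007,0.127,0,-0.034,1,0.015,0.191,0,-0.051,1,0.027,0.253,0,-0.068,1,0.042,0.315,0,-0.085,1,0.061,0.375,0,-0.102,1,0.082,0.436,0,-0.119,1,0.107,0.494,0,-0.136,1,0.135,0.552,0,-0.153,1,0.167,0.607,0,-0.17,1,0.167,0.607,0,-0.17]'

```text
time_s: 59.9
ee_pos: [542.3, 167.4, 124.6]
ee_rot: [3.141, 0.0, -0.912]
contact_force: [-0.8, 0.5, -0.8]
gripper_width: 0.155
```

```bash
python3 - <<'E'
from h import *
s=readout.sense(); p=s['ee_pos']; d=p[:2]-[615.8,73.4]; a=np.degrees(np.arctan2(d[1],d[0])); print(p,s['ee_rot'],s['gripper_width'],s['contact_force'],np.hypot(*d),'bar rad',np.radians(189.15-a%360))
E
```

```text
[542.34346988 167.39678021 124.55970694] [ 3.14111428e+00  2.27215149e-04 -9.12227631e-01] 0.15542860989798737 [-0.76416462  0.47958743 -0.8211548 ] 119.29483017163244 bar rad 1.0671486372810697
```

Call:
servo_tool --commands '[1,0.002,0.064,0,-0.017,1,0.007,0.127,0,-0.034,1,0.015,0.191,0,-0.051,1,0.027,0.253,0,-0.068,1,0.042,0.315,0,-0.085,1,0.061,0.375,0,-0.102,1,0.082,0.436,0,-0.119,1,0.107,0.494,0,-0.136,1,0.135,0.552,0,-0.153,1,0.167,0.607,0,-0.17,1,0.167,0.607,0,-0.17]'

```text
time_s: 60.82
ee_pos: [505.4, 117.2, 124.6]
ee_rot: [-3.141, -0.0, -0.38]
contact_force: [0.5, -0.9, -2.3]
gripper_width: 0.154
```

Call:
servo_tool --commands '[1,0.002,0.064,0,-0.017,1,0.007,0.127,0,-0.034,1,0.015,0.191,0,-0.051,1,0.027,0.253,0,-0.068,1,0.034,0.285,0,-0.077,1,0.042,0.315,0,-0.085,1,0.051,0.346,0,-0.094,1,0.061,0.375,0,-0.102,1,0.071,0.406,0,-0.111,1,0.082,0.436,0,-0.119,1,0.094,0.465,0,-0.128,1,0.107,0.494,0,-0.136,1,0.107,0.494,0,-0.136]'

```text
time_s: 61.9
ee_pos: [497.8, 68.2, 124.6]
ee_rot: [-3.141, -0.001, 0.047]
contact_force: [2.3, 0.6, -2.8]
gripper_width: 0.153
```

```bash
python3 - <<'E'
from h import *
s=readout.sense(); p=s['ee_pos']; d=p[:2]-[615.8,73.4]; a=np.degrees(np.arctan2(d[1],d[0])); print(p,s['ee_rot'],s['gripper_width'],s['contact_force'],np.hypot(*d),'bar rad',np.radians(189.15-a%360))
E
```

```text
[497.79466338  68.15548566 124.62481564] [-3.14114719e+00 -1.35724208e-03  4.67578784e-02] 0.15344309056659713 [ 2.32321817  0.56145463 -2.77068815] 118.12182017793377 bar rad 0.11528382614073755
```

Call:
servo_tool --commands '[1,0,0.03,0,-0.008,1,0,0.06,0,-0.016,1,0,0.09,0,-0.024,1,0,0.115,0,-0.03,1,0.003,0.135,0,-0.035,1,0.003,0.145,0,-0.037,1,0.003,0.15,0,-0.037,1,0.003,0.15,0,-0.037,1,0.003,0.15,0,-0.037]'

```text
time_s: 62.65
ee_pos: [499.1, 55.9, 124.6]
ee_rot: [-3.137, -0.004, 0.163]
contact_force: [0.2, 12.0, -3.8]
gripper_width: 0.159
```

```bash
python3 - <<'E'
from h import *
s=readout.sense(); p=s['ee_pos']; d=p[:2]-[615.8,73.4]; a=np.degrees(np.arctan2(d[1],d[0])); print(p,s['ee_rot'],s['gripper_width'],s['contact_force'],np.hypot(*d),'bar rad',np.radians(189.15-a%360))
E
```

```text
[499.11972972  55.91550323 124.59652063] [-3.13700423 -0.00425712  0.16285836] 0.15945666561286495 [ 0.23877566 12.01291702 -3.84538857] 117.9830203922499 bar rad 0.010954731207078613
```

Call:
servo_tool --commands '[1,0,0.01,0,0,1,0,0.02,0,0,1,0,0.02,0,0,1,0,0.02,0,0]'

```text
time_s: 62.98
ee_pos: [499.2, 55.6, 124.6]
ee_rot: [-3.134, -0.005, 0.163]
contact_force: [-2.6, 19.7, -2.3]
gripper_width: 0.154
```

```bash
python3 - <<'E'
from h import *
s=readout.sense(); p=s['ee_pos']; d=p[:2]-[615.8,73.4]; a=np.degrees(np.arctan2(d[1],d[0])); print(p,s['ee_rot'],s['gripper_width'],s['contact_force'],np.hypot(*d),'bar rad',np.radians(189.15-a%360))
E
```

```text
[499.2053676   55.57249537 124.55140301] [-3.13439411 -0.00482632  0.16250577] 0.15370801541375495 [-2.57509242 19.72650274 -2.26982263] 117.94968515000735 bar rad 0.007971153521576835
```

Rigid stop: force rises without motion, so the bar is shut. I back off the push, open, lift and check.

Call:
servo_tool --commands '[1,0,-0.02,0,0,1,0,-0.03,0,0,0.5,0,-0.03,0,0,0,0,-0.03,0,0,-0.2,0,-0.03,0,0,-0.2,0,-0.03,0,0,-0.2,0,-0.03,0,0,-0.2,0,-0.03,0,0,-0.2,0,-0.03,0,0,-0.2,0,-0.03,-0.2,0,-0.2,0,-0.03,-0.5,0,-0.2,0,-0.03,-0.8,0,-0.2,0,-0.03,-1,0,-0.2,0,-0.03,-1,0]'

```text
time_s: 64.15
ee_pos: [500.4, 54.3, 229.6]
ee_rot: [-3.141, -0.01, 0.165]
contact_force: [1.6, 0.1, 0.3]
gripper_width: 0.595
```

Call:
servo_tool --commands '[-0.2,-0.3,-0.2,-0.5,0,-0.2,-0.6,-0.4,-0.8,0,-0.2,-0.8,-0.6,-0.8,0,-0.2,-0.8,-0.6,-0.8,0,-0.2,-0.8,-0.6,-0.8,0,-0.2,-0.8,-0.6,-0.8,0]'

```text
time_s: 64.65
ee_pos: [408.7, 99.9, 304.2]
ee_rot: [-3.141, 0.0, 0.166]
contact_force: [0.7, 0.0, -0.8]
gripper_width: 0.599
```

```bash
python3 - <<'E'
from h import *
s=readout.sense(); print(s['ee_pos'],s['gripper_width'],s['time_s'])
a=cam('scene'); b=cam('side')
for f in (a,b):
    P=cloud(f); hsv=cv2.cvtColor(f['color'],cv2.COLOR_BGR2HSV).astype(int)
    m=(hsv[...,0]>20)&(hsv[...,0]<35)&(hsv[...,1]>120)&(hsv[...,2]>100)&(P[...,2]>100)&(P[...,2]<136)&(abs(P[...,1]-60)<120); k=np.nanmedian(P[m],0)
    m=((hsv[...,0]<5)|(hsv[...,0]>175))&(hsv[...,1]>150)&(hsv[...,2]>100)&(P[...,2]>92)&(P[...,2]<103)&(abs(P[...,1]-60)<120); v=cv2.fitLine(P[m][:,:2].astype(np.float32),cv2.DIST_HUBER,0,.01,.01).ravel(); print('knob',k,'bar dir',np.degrees(np.arctan2(v[1],v[0]))%180,'shut would be 9.15')
cv2.imwrite('pics/p4.png',np.hstack([cv2.resize(a['color'][150:270,210:330],(400,400),interpolation=2),cv2.resize(b['color'][150:270,240:360],(400,400),interpolation=2)]))
cv2.imwrite('pics/p5.png',a['color'])
E
```

```text
[408.69627981  99.87942647 304.22522467] 0.5988514831475482 64.65
knob [504.04598897  50.14948608 116.48839724] bar dir 8.981512 shut would be 9.15
knob [494.08638322  60.02609193 119.0904513 ] bar dir 8.63372 shut would be 9.15
```

View pics/p4.png

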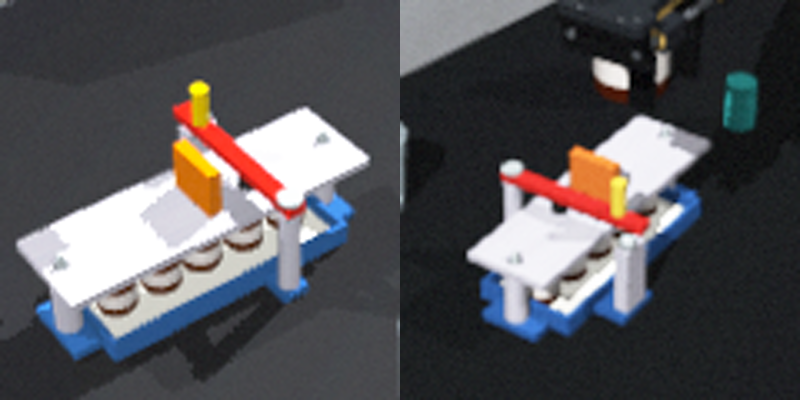

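View pics/p5.png

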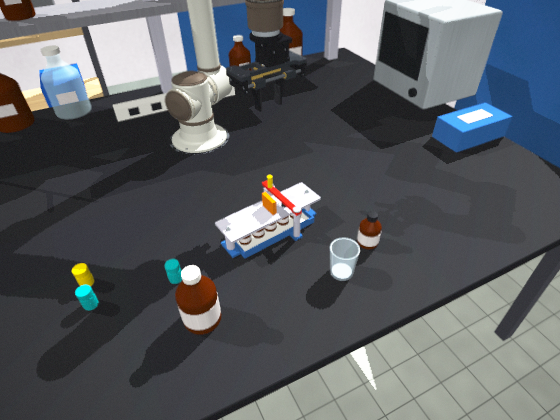

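The bar lies shut over the plate at about 9°, in line with the tray. All five jars are in, the plate is home, and the bottles, beaker and look-alikes are unmoved.

```bash
python3 -c "
from rig import hand_in; print(hand_in())"
```

```text
the job is handed in; nothing more can be done
None
```

The job is done and handed in at about 65 s; the hand-in reports no verdict.

- **Bar open:** I swung it open to about 1.6 rad before touching any jars.
- **Jars:** All five amber jars with white caps were there and now stand upright in one row in the tray, each gripped at 15 N. One was knocked aside mid-run; I re-measured it before picking it up.
- **Plate:** I lowered it level over the pins. A 5.6 N sideways contact on the way down cleared after a shift of about 3 mm. It seated at the expected height, with an upward force showing it was resting on the shoulders.
- **Bar shut:** I pushed the bar past the plunger to a hard stop, where the force reached about 20 N without further motion, then let go.

**Last checks:**
- Both pins show through the plate.
- Plate top height read 73.5 mm from the scene camera and 70.3 mm from the side camera, against 72 mm expected. That gap is a little over the stated 2 mm calibration.
- Bar direction read 8.98° and 8.63°, against 9.15° for fully shut. That leaves it in the shut range within measurement error, but I inferred the click from the stop and never saw it directly.
- The last scene picture shows the other bottles, the beaker and the look-alikes where they were.

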